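# Slide a flat lid off its rack tray and cover the stirrer box

### The arm

A 6-joint arm with a two-finger parallel gripper is mounted at the origin on the work surface. World frame = base frame: x ahead of the robot, y to its left, z up, the work surface at z = 0. Lengths are in mm, angles in rad, forces in N, time in s.
With the tool pointing down it reaches from about 300 to 775 mm from the base axis. Payload 14.6 kg.
Tool frame: the origin (TCP) lies between the finger pads; the fingertips stand arm.tcp_to_tips ahead of it and the grasp point (between the pads) lies 8 mm behind it (arm.tcp_to_tips is the distance from the TCP to the fingertips, in mm); y points along the fingers, z is the direction in which the jaws open and shut, and the axes are right-handed (so a half turn about y gives the same grasp; the last joint's range is limited). The gripper opens to 85 mm and grips with 20 to 120 N. Pads are 22 mm wide; open, the fingers measure 114 mm over their backs; the gripper's body (76 mm by 85 mm) begins 54 mm behind the grasp point. The pads swing forward as they close: fully open they stand 13 mm farther back than shut.
Start: joints at [1.161, 0.3, 1.521, -0, 1.321, -0.067], TCP at [184.866, 517.99, 242.281] pointing down, gripper open.
Joint ranges: [-3.03, 3.03], [-0.79, 2.21], [0.23, 2.52], [-1.04, 4.18], [0, 3.07], [-2.55, 2.55]. Speed limits (rad/s): [2.22, 2.22, 2.57, 3.14, 3.14, 3.14].

### API

Orientations are given as a 3x3 rotation matrix whose columns are the frame's x, y, z axes.
In Python, from bench import arm gives the robot as it stands.
- The arm moves only by the tool drive_tool, never from a script. Its argument "commands" is a list of rows, each an object with "offset": the shift along the world's x, y, z in cm, a list of three; "twist": the turn, a rotation vector about the world's x, y, z in rad, a list of three. A call has 1 to 20 rows; each row shifts and turns the pose as measured when the row begins; what a row does not reach is not made up. A row lasts 1/12 s, in which the tool goes at most 41.7 mm and 7.16 degrees, less where a joint would pass 70% of its speed; a pose out of reach is approached as far as the arm can. A call is refused whole if a number of a shift passes 4.17 or a number of a turn 0.125, either way. A call with a gripper value outside its range is refused whole. "claw" is the opening, from 0 (shut) to 1 (fully open), set as the call begins (left out, the last holds). The fingers move at their own pace and stop on an object; "newtons" is the grip in N (left out, the last holds). Time passes only in rows, so rows that do not move let the fingers close. It gives the time, the measured TCP pose, the force and the opening at its end, in the units of the state.
- arm.get_obs(): the state, without advancing time (a new reading comes with each control period).
- arm.grab_frame(name): name is "side" or "top"; returns the picture (480x640x3 uint8, blue, green, red); there is no depth.
- arm.camera_params(name): a dict with "fx", "fy", "cx", "cy" (pixels), "k1" (the pictures are not rectified: a ray, as slopes to the right and down, at radius r is drawn at 1 + k1 r^2 times it, then the intrinsics apply), "cam_to_world" (4x4, takes a point from camera to world coordinates). Camera axes: x right, y down, z forward; pixel columns grow to the right and rows downward; lengths in mm; the calibration is good to about 2 mm. A picture is of the moment at which its call begins. camera_params takes no time and is no camera call.
- arm.job_done(): hands the job in, once; it reports no verdict.
The state is a dict: "time_s": time; "joint_pos": joint angles; "dq": joint speeds; "effort": joint torques, N m; "tcp_pos": TCP position; "tool_rot": TCP orientation; "wrist_force": force on the tool from outside, world axes, zero at the start; "torque": the same for the moment, N m; "width": opening from 0.0 (shut) to 1.0 (fully open).
Only numpy, scipy, OpenCV 4.12 (cv2) and the standard library are available. Lean on these libraries where they do the work, as an engineer would, in place of code of your own. Each camera call takes 0.05 s, during which the arm holds its last target.

### The job

Close the narrow metal box of wooden stirrers with its flat metal lid, which lies on the lower tray of the small wire rack: draw the lid towards you until its near end sticks out about 4 cm over the tray's front edge while it still lies flat, then grip that end by its two sides and carry it over. Set the lid down on the box, not dropping it, and leave it lying flat on the rim, square and centred so that it overlaps evenly all round; leave the box where it stands and do not disturb the can, the carton and the jar.

Things in the scene. Friction and masses are not known exactly. Their poses are not given: they have to be found in the camera images.
- lid: Flat plain metal plate, 150 (its x) x 68 (its y) x 3 mm thick (z), 60 to 130 g, no handle. Origin: centre of its underside. It starts flat on the tray between the runners, x along the rack's x, near (-x) end 8 to 28 mm behind the tray's front edge. It tips off the tray if pressed down on beyond the front edge or drawn out more than about 70 mm. Fingertips pressed on it with 5 to 15 N drag it along.
- rack: Small fixed two-tier rack, 190 (x) x 240 (y) x 260 mm high. Origin: on the table under its centre; its front faces the robot (its -x), z up. Lower tier: smooth tray, top 100 mm above the table, 6 mm thick, x -95 to +95, y -120 to +120 mm, free below. Four 12 mm posts, floor to deck, at x -51 and +85, y -113 and +113 mm.
- tray_edge (a point): Middle of the tray's front edge, on its top surface; axes as the rack's. Two runners along x stand on the tray, 10 mm high, 6 mm thick, inner faces at y -40 and +40 mm, flush with the front edge, joined by a 10 mm high stop at the back. The lid lies between them, too close to get fingers in beside it; in front of the edge its sides are free.
- box: Narrow open metal box, loose, about 0.7 kg with its wooden stirrers: outside 132 (its x) x 48 (its y) x 70 mm high, walls 4 mm, stirrers well below the rim. Stands on the table. Origin: centre of its underside. The lid overlaps it by 9 mm at the ends and 10 mm at the sides when centred.
- box_rim (a point): Centre of the box's mouth, level with the rim (70 mm above the table); axes as the box's.
- can: Bystander: tin, 74 mm across, 110 mm high. Origin: centre of its underside.
- carton: Bystander: cardboard carton 90 x 130 x 90 mm high. Origin: centre of its underside.
- jar: Bystander: white jar, 70 mm across, 100 mm high. Origin: centre of its underside.
- deck_front (a point): Middle of the front edge of the rack's fixed upper deck of thin wires with gaps, at its underside: 40 mm behind the tray's front edge, 249 mm above the table (149 above the tray). Axes as the rack's. The deck runs 144 mm back and 117 mm to either side, top 260 mm above the table.
Mind the look-alikes: they are no part of the job. Leave any blue or red look-alike of the box alone. Of the things that look like the lid, the larger one is meant.

How it is judged (in metres and radians):
On the way, in this order (a step that is already met when the one before it is completed fails the run):
1. the lid lies flat on the tray with its near end at least 25 mm out over the front edge (x of lid in the frame of tray_edge between 0 and 0.05 m and z of lid in the frame of tray_edge between -0.003 and 0.004 m and angle between lid's own z axis and vertical below 0.06 rad and contact force between lid and rack above 0.1 N), for 0.2 s.
2. the lid is lifted clear of the rack by the fingers (contact force between lid and the fingers above 1 N and contact force between lid and rack below 0.01 N and height (world z) of lid above 0.085 m), for 0.2 s.
3. the lid is brought down over the box to within 10 mm of the rim while still held (z of lid in the frame of box_rim below 0.01 m and contact force between lid and the fingers above 0.2 N and horizontal distance between lid and box_rim below 0.03 m).
At the end, for the whole second after the job is handed in: The lid lies flat and still on the rim of the standing box, let go, its centre within 11 mm of the box's along its length and 8 mm across it, and square to it within 0.10 rad (x of lid in the frame of box_rim between -0.011 and 0.011 m and y of lid in the frame of box_rim between -0.008 and 0.008 m and z of lid in the frame of box_rim between -0.003 and 0.003 m and angle between the x axis of lid and the x axis of box, either way round below 0.1 rad and angle between lid's own z axis and vertical below 0.05 rad and angle between box's own z axis and vertical below 0.03 rad and contact force between lid and the fingers below 0.01 N and linear speed of each of lid, box below 0.01 m/s); the robot touches nothing.
It fails at once if the box is moved by more than 30 mm or tipped (distance of box from where it was at the start of the episode above 0.03 m or angle between box's own z axis and vertical above 0.2 rad).
It fails at once if the lid falls to the table (height (world z) of lid below 0.045 m).
It fails at once if the can, carton or jar is moved by more than 20 mm (distance of any of can, carton, jar from where it was at the start of the episode above 0.02 m).
It also fails if it takes over 61 s, if anything falls off the work surface, if the arm or the gripper's body presses on something with over 40 N, if the wrist force passes 120 N, or if a joint passes its speed limit or range.

## Working session

There is one attempt and no reset: what is moved stays moved. The work goes in short steps, Python scripts to look and compute and a tool call to move; the robot and the scene stay as the last step left them, time stands still between calls to the robot, and variables do not carry over. Pictures are saved under pics/ and viewed, and the job is handed in when it is done.

Besides the shell and the picture viewer there is one more tool, called after ">>>" in YAML: its name, and indented under it one key for each argument. drive_tool: Moves the arm, as the interface text tells. Its arguments: {"type":"object","properties":{"commands":{"type":"array","items":{"type":"object","properties":{"offset":{"type":"array","items":{"type":"number"}},"twist":{"type":"array","items":{"type":"number"}}}}},"claw":{"type":"number"},"newtons":{"type":"number"}},"required":["commands"]}

```bash
ls; mkdir -p pics
python3 - <<'E'
from bench import arm
import cv2
for n in("side","top"):
    cv2.imwrite(f"pics/{n}0.png",arm.grab_frame(n)); print(n,arm.camera_params(n))
print(arm.get_obs(), arm.tcp_to_tips)
E
```

```text
pics
side {'fx': 574.0162902071572, 'fy': 574.0162902071572, 'cx': 322.4926097632019, 'cy': 236.0002940822702, 'k1': -0.07356522757230868, 'cam_to_world': array([[ 8.75335792e-01,  3.44133898e-01, -3.39645568e-01,
         1.12080287e+03],
       [ 4.83509762e-01, -6.19571917e-01,  6.18343715e-01,
        -8.95483218e+02],
       [ 2.35817736e-03, -7.05480333e-01, -7.08725574e-01,
         1.17189297e+03],
       [ 0.00000000e+00,  0.00000000e+00,  0.00000000e+00,
         1.00000000e+00]])}
top {'fx': 505.726505624595, 'fy': 505.726505624595, 'cx': 319.05384347777834, 'cy': 241.60950375399716, 'k1': -0.07225546044356285, 'cam_to_world': array([[-4.92372647e-02, -9.77108386e-01,  2.06965923e-01,
         4.18826728e+02],
       [-9.98784373e-01,  4.76833269e-02, -1.24930327e-02,
        -5.28209124e+00],
       [ 2.33822321e-03, -2.07329453e-01, -9.78268384e-01,
         1.34329549e+03],
       [ 0.00000000e+00,  0.00000000e+00,  0.00000000e+00,
         1.00000000e+00]])}
{'time_s': 0.1, 'joint_pos': array([ 1.16141517e+00,  3.00433802e-01,  1.52151794e+00,  1.97989818e-06,
        1.32072475e+00, -6.66092383e-02]), 'dq': array([ 0.00126353, -0.00065867, -0.00026895,  0.00055689,  0.00119723,
        0.00022037]), 'effort': array([ 1.46375740e-03, -5.44374597e+01, -3.62371051e+01, -1.08910963e-04,
        3.01224361e-03, -5.60519345e-05]), 'tcp_pos': array([184.78068488, 517.81562792, 241.76848333]), 'tool_rot': array([[ 9.41826465e-01, -4.33173996e-04,  3.36099274e-01],
       [-3.36099545e-01, -9.93517414e-04,  9.41825944e-01],
       [-7.40540266e-05, -9.99999413e-01, -1.08131058e-03]]), 'wrist_force': array([0.19610941, 0.16822806, 0.06587484]), 'torque': array([-0.00489759,  0.00533286,  0.01553244]), 'width': 0.9978725967302632} 11.0
```

View pics/side0.png

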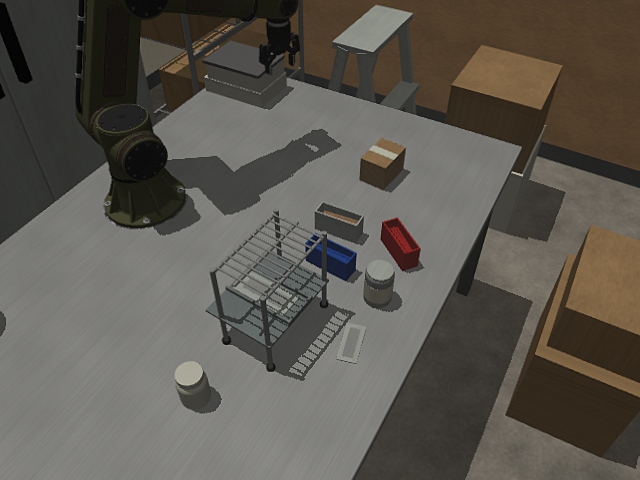

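View pics/top0.png

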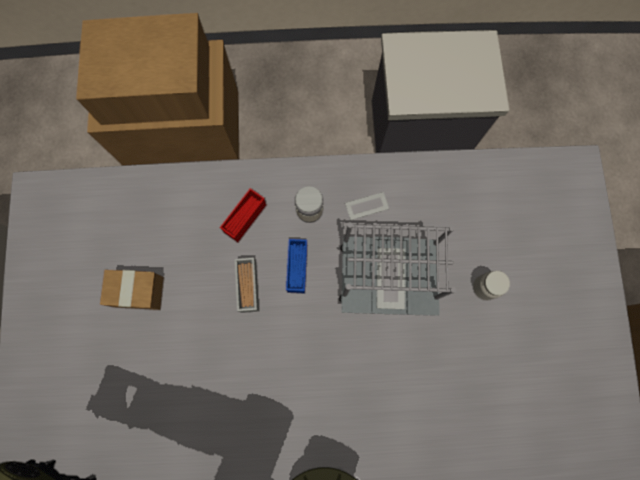

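Candidates from these pictures:
- **Box:** the grey one with wooden stirrers, top (246,284) and side (339,220). The blue one, top (297,265), and the red one, top (243,215), are look-alikes.
- **Lid:** the plate on the tray, top (391,275). The plate on the table, top (367,206), is a smaller look-alike.

I'll check these in close crops.

Run:
```python
import cv2
t=cv2.imread("pics/top0.png");s=cv2.imread("pics/side0.png")
c=t[190:330,330:460];cv2.imwrite("pics/c1.png",cv2.resize(c,None,fx=4.2,fy=4.2,interpolation=cv2.INTER_CUBIC))
c=t[245:325,215:325];cv2.imwrite("pics/c2.png",cv2.resize(c,None,fx=7,fy=7,interpolation=cv2.INTER_CUBIC))
c=s[200:380,200:370];cv2.imwrite("pics/c3.png",cv2.resize(c,None,fx=3.3,fy=3.3,interpolation=cv2.INTER_CUBIC))
```

```text
(no output)
```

View pics/c1.png

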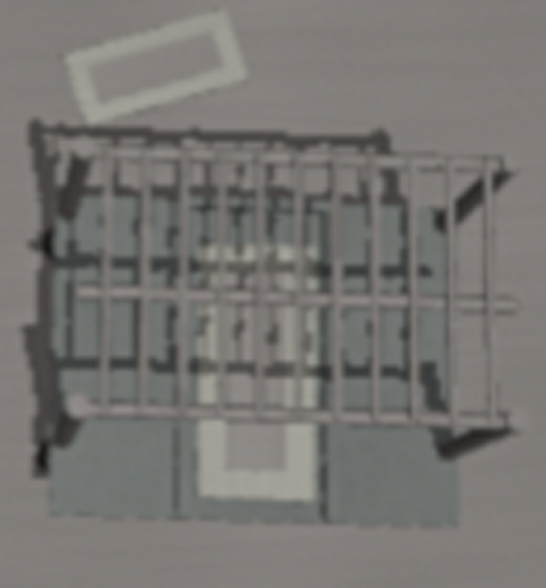

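View pics/c2.png

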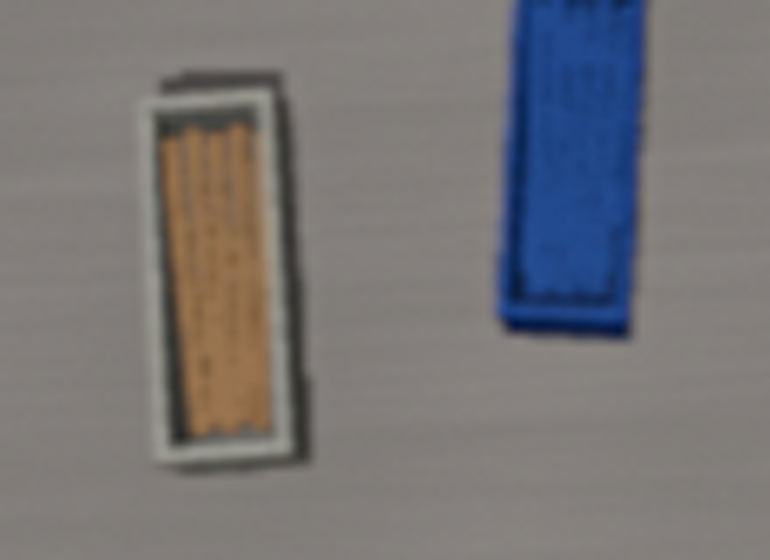

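View pics/c3.png

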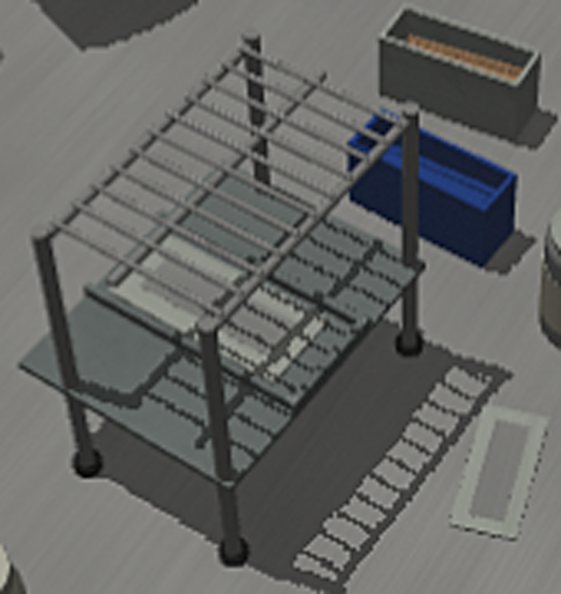

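```bash
cat > h.py <<'E'
import numpy as np,cv2
from bench import arm
def cam(n):
    p=arm.camera_params(n);K=np.array([[p['fx'],0,p['cx']],[0,p['fy'],p['cy']],[0,0,1]]);return K,np.array([p['k1'],0,0,0,0.]),np.array(p['cam_to_world'])
def back(n,uv,z):
    K,d,T=cam(n);q=cv2.undistortPoints(np.array(uv,float).reshape(-1,1,2),K,d).reshape(-1,2)
    r=np.c_[q,np.ones(len(q))]@T[:3,:3].T
    return T[:3,3]+r*((z-T[2,3])/r[:,2])[:,None]
def proj(n,P):
    K,d,T=cam(n);Ti=np.linalg.inv(T);rv=cv2.Rodrigues(Ti[:3,:3])[0]
    return cv2.projectPoints(np.array(P,float).reshape(-1,1,3),rv,Ti[:3,3],K,d)[0].reshape(-1,2)
E
python3 - <<'E'
from h import *
np.set_printoptions(precision=1,suppress=True)
def c(l,s,o): return (np.array(l)+.5)/s-.5+np.array(o)
def show(t,P):
    print(t);print(P); print("edges",np.linalg.norm(np.roll(P,-1,0)-P,axis=1),"cen",P.mean(0), "ang",[np.degrees(np.arctan2(*(b-a)[[1,0]])) for a,b in zip(P,np.roll(P,-1,0))])
show("tray front",back("top",c([[48,514],[457,525]],4.2,(330,190)),100))
show("lid",back("top",c([[198,499],[316,500],[318,250],[205,247]],4.2,(330,190)),103))
show("decoy",back("top",c([[65,60],[225,12],[246,76],[92,124]],4.2,(330,190)),3))
show("box",back("top",c([[138,102],[275,85],[297,452],[156,466]],7,(215,245)),70))
# box in side: rim corners c3
show("boxside",back("side",c([[381,42],[407,9],[540,58],[519,90]],3.3,(200,200)),70))
show("lidside",back("side",c([[103,285],[170,235],[322,320],[270,372]],3.3,(200,200)),103))
show("trayside",back("side",c([[20,365],[230,483],[425,268],[235,175]],3.3,(200,200)),100))
show("can jar carton",np.r_[back("top",[[309,195]],110),back("top",[[497,283]],100),back("top",[[132,287]],90),back("side",[[380,270],[189,371]],110)])
E
```

```text
tray front
[[ 503.5  -66.2  100. ]
 [ 484.7 -304.6  100. ]]
edges [239.2 239.2] cen [ 494.1 -185.4  100. ] ang [np.float64(-94.50794097873884), np.float64(85.49205902126116)]
lid
[[ 507.6 -153.8  103. ]
 [ 503.4 -222.6  103. ]
 [ 651.4 -236.1  103. ]
 [ 656.6 -168.7  103. ]]
edges [ 68.9 148.6  67.6 149.7] cen [ 579.7 -195.3  103. ] ang [np.float64(-93.45077147431398), np.float64(-5.200857224992082), np.float64(85.64087220458389), np.float64(174.28903201586934)]
decoy
[[ 804.9  -99.3    3. ]
 [ 832.8 -206.8    3. ]
 [ 788.4 -217.3    3. ]
 [ 760.8 -114.2    3. ]]
edges [111.1  45.6 106.6  46.6] cen [ 796.7 -159.4    3. ] ang [np.float64(-75.48311856667011), np.float64(-166.79177017230555), np.float64(104.98740933779378), np.float64(18.744255390392095)]
box
[[653.  197.4  70. ]
 [656.9 147.1  70. ]
 [522.9 142.4  70. ]
 [520.2 193.1  70. ]]
edges [ 50.5 134.1  50.8 132.8] cen [588.2 170.   70. ] ang [np.float64(-85.57050597552437), np.float64(-177.99996527056265), np.float64(92.99705386963716), np.float64(1.8442345640135476)]
boxside
[[529.  138.2  70. ]
 [528.  186.   70. ]
 [656.8 1
[... 478 characters left out ...]
4257526), np.float64(176.91030401475402)]
trayside
[[ 486.7 -307.8  100. ]
 [ 670.6 -319.   100. ]
 [ 694.7  -88.7  100. ]
 [ 520.7  -77.3  100. ]]
edges [184.2 231.5 174.4 233.1] cen [ 593.1 -198.2  100. ] ang [np.float64(-3.4565795912306734), np.float64(84.01503876392506), np.float64(176.2324540385018), np.float64(-98.38189589476076)]
can jar carton
[[ 802.1   -1.5  110. ]
 [ 554.7 -459.6  100. ]
 [ 590.5  453.4   90. ]
 [ 793.2   -3.7  110. ]
 [ 559.6 -461.7  110. ]]
edges [520.7 913.7 500.5 514.2 520.2] cen [660.  -94.6 104. ] ang [np.float64(-118.36276710060669), np.float64(87.7547903247299), np.float64(-66.08879803819244), np.float64(-117.03046096147368), np.float64(62.21748101270629)]
```

The sizes agree with the description: lid 149x68, box 133x50, the decoy only 109x46, tray front 239. So the lid is the plate on the tray, about 12 mm behind the edge, and the rack is turned about -4.6°. I'll shut the jaws and move in front of the rack.

>>> drive_tool:
  commands:
    - {"offset": [1.3, -3.9, 0], "twist": [0, 0, 0.015]}
    - {"offset": [1.3, -3.9, 0], "twist": [0, 0, 0.015]}
    - {"offset": [1.3, -3.9, 0], "twist": [0, 0, 0.015]}
    - {"offset": [1.3, -3.9, 0], "twist": [0, 0, 0.015]}
    - {"offset": [1.3, -3.9, 0], "twist": [0, 0, 0.015]}
    - {"offset": [1.3, -3.9, 0], "twist": [0, 0, 0.015]}
    - {"offset": [1.3, -3.9, 0], "twist": [0, 0, 0.015]}
    - {"offset": [1.3, -3.9, 0], "twist": [0, 0, 0.015]}
    - {"offset": [1.3, -3.9, 0], "twist": [0, 0, 0.015]}
    - {"offset": [1.3, -3.9, 0], "twist": [0, 0, 0.015]}
    - {"offset": [1.3, -3.9, 0], "twist": [0, 0, 0.015]}
    - {"offset": [1.3, -3.9, 0], "twist": [0, 0, 0.015]}
    - {"offset": [1.3, -3.9, 0], "twist": [0, 0, 0.015]}
    - {"offset": [1.3, -3.9, 0], "twist": [0, 0, 0.015]}
    - {"offset": [1.3, -3.9, 0], "twist": [0, 0, 0.015]}
    - {"offset": [1.3, -3.9, 0], "twist": [0, 0, 0.015]}
    - {"offset": [1.3, -3.9, 0], "twist": [0, 0, 0.015]}
    - {"offset": [1.3, -3.9, 0], "twist": [0, 0, 0.015]}
  claw: 0
  newtons: 60

```text
time_s: 1.6
tcp_pos: [409.2, -196.1, 237.1]
tool_rot: [[0.999, 0.001, 0.051], [-0.051, -0.006, 0.999], [0.002, -1.0, -0.006]]
wrist_force: [1.4, 0.1, -0.3]
width: -0.003
```

>>> drive_tool:
  commands:
    - {"offset": [0.5, 0, -1.6], "twist": [-0.009, -0.116, -0.03]}
    - {"offset": [0.5, 0, -1.6], "twist": [-0.009, -0.116, 0]}
    - {"offset": [0.5, 0, -1.6], "twist": [-0.009, -0.116, 0]}
    - {"offset": [0.5, 0, -1.6], "twist": [-0.009, -0.116, 0]}
    - {"offset": [0.5, 0, -1.6], "twist": [-0.009, -0.116, 0]}
    - {"offset": [0.5, 0, -1.6], "twist": [-0.009, -0.116, 0]}

```text
time_s: 2.1
tcp_pos: [455.7, -186.4, 164.2]
tool_rot: [[0.781, 0.605, 0.153], [-0.111, -0.107, 0.988], [0.614, -0.789, -0.016]]
wrist_force: [1.4, 0.4, 0.3]
width: -0.0
```

Run:
```python
from h import *
o=arm.get_obs();print(o['tcp_pos'],o['tool_rot'],o['joint_pos'])
t=arm.grab_frame("top");cv2.imwrite("pics/t1.png",t);s=arm.grab_frame("side");cv2.imwrite("pics/s1.png",s)
c=s[60:380,60:400];cv2.imwrite("pics/s1c.png",cv2.resize(c,None,fx=1.8,fy=1.8))
```

```text
[ 455.7414919  -186.36143325  164.19958819] [[ 0.78132122  0.60506965  0.15306165]
 [-0.11085004 -0.10681051  0.98808086]
 [ 0.61420633 -0.78897544 -0.01638133]] [-0.57819301  0.03240035  2.16787671  0.66906055  0.39946173 -2.55191108]
```

View pics/s1c.png

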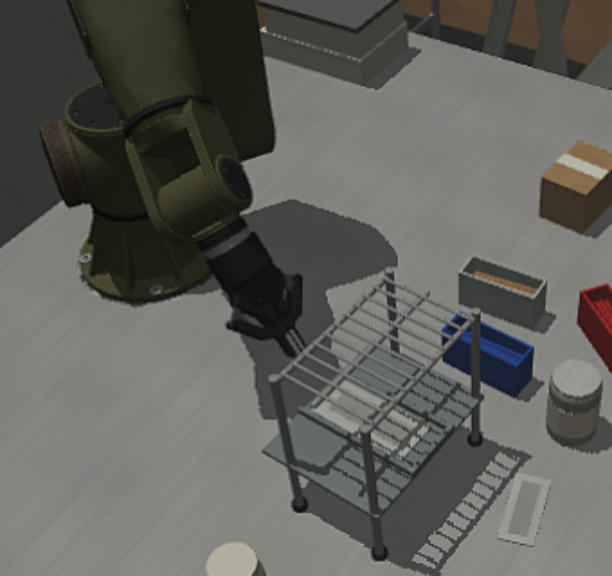

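Joint 6 has reached its limit at -2.55. A half turn about the fingers gives the same grasp and centres the joint, so I'll do that here, clear of everything.

>>> drive_tool:
  commands:
    - {"offset": [0, 0, 0], "twist": [0.073, -0.013, -0.095]}
    - {"offset": [0, 0, 0], "twist": [0.073, -0.013, -0.095]}
    - {"offset": [0, 0, 0], "twist": [0.073, -0.013, -0.095]}

```text
time_s: 2.45
tcp_pos: [457.5, -182.6, 165.8]
tool_rot: [[0.684, 0.606, 0.407], [-0.443, -0.099, 0.891], [0.58, -0.789, 0.2]]
wrist_force: [0.4, 1.3, 0.2]
width: -0.002
```

Run:
```python
from h import *
o=arm.get_obs();print(o['tcp_pos'],o['tool_rot'],o['joint_pos'])
```

```text
[ 457.46548265 -182.57655129  165.80377783] [[ 0.68365955  0.6056884   0.40712551]
 [-0.44258956 -0.09946679  0.89119069]
 [ 0.58027933 -0.78946052  0.20006994]] [-0.57081539  0.03003852  2.16525512  0.66433827  0.40612885 -2.19129016]
```

Joint 6 is coming back off its limit (-2.19), so I'll continue.

>>> drive_tool:
  commands:
    - {"offset": [0, 0, 0], "twist": [0.073, -0.013, -0.095]}
    - {"offset": [0, 0, 0], "twist": [0.073, -0.013, -0.095]}
    - {"offset": [0, 0, 0], "twist": [0.073, -0.013, -0.095]}
    - {"offset": [0, 0, 0], "twist": [0.073, -0.013, -0.095]}
    - {"offset": [0, 0, 0], "twist": [0.073, -0.013, -0.095]}
    - {"offset": [0, 0, 0], "twist": [0.073, -0.013, -0.095]}
    - {"offset": [0, 0, 0], "twist": [0.073, -0.013, -0.095]}
    - {"offset": [0, 0, 0], "twist": [0.073, -0.013, -0.095]}
    - {"offset": [0, 0, 0], "twist": [0.073, -0.013, -0.095]}
    - {"offset": [0, 0, 0], "twist": [0.073, -0.013, -0.095]}
    - {"offset": [0, 0, 0], "twist": [0.073, -0.013, -0.095]}
    - {"offset": [0, 0, 0], "twist": [0.073, -0.013, -0.095]}
    - {"offset": [0, 0, 0], "twist": [0.073, -0.013, -0.095]}
    - {"offset": [0, 0, 0], "twist": [0.073, -0.013, -0.095]}
    - {"offset": [0, 0, 0], "twist": [0.073, -0.013, -0.095]}
    - {"offset": [0, 0, 0], "twist": [0.073, -0.013, -0.095]}
    - {"offset": [0, 0, 0], "twist": [0.073, -0.013, -0.095]}
    - {"offset": [0, 0, 0], "twist": [0.073, -0.013, -0.095]}
    - {"offset": [0, 0, 0], "twist": [0.073, -0.013, -0.095]}
    - {"offset": [0, 0, 0], "twist": [0.073, -0.013, -0.095]}

```text
time_s: 4.12
tcp_pos: [458.9, -186.4, 171.3]
tool_rot: [[-0.783, 0.616, 0.083], [-0.181, -0.098, -0.979], [-0.595, -0.781, 0.189]]
wrist_force: [0.4, 0.3, 0.9]
width: -0.002
```

```bash
cat >> h.py <<'E'
from scipy.spatial.transform import Rotation as Ro
def want(th,yaw,flip=True):
    # tool: y = fingers; th tilt fwd; yaw of work x axis
    c,s=np.cos(yaw),np.sin(yaw);X=np.array([c,s,0]);Y=np.array([-s,c,0]);Z=np.array([0,0,1.])
    y=np.sin(th)*X-np.cos(th)*Z; z=-Y if flip else Y
    return np.c_[np.cross(y,z),y,z]
def twist(Rd):
    return Ro.from_matrix(Rd@np.array(arm.get_obs()['tool_rot']).T).as_rotvec()
E
python3 - <<'E'
from h import *
o=arm.get_obs();print(o['tcp_pos'],o['tool_rot'],o['joint_pos'])
print(twist(want(.7,-.08)))
E
```

```text
[ 458.89422434 -186.37044951  171.26109026] [[-0.78296256  0.61648411  0.08316832]
 [-0.18119775 -0.09811695 -0.97853995]
 [-0.59509411 -0.78123006  0.18852743]] [-0.58228889  0.02511348  2.15997698  0.69150513  0.41494254  0.27623989]
[ 0.18994309 -0.04847798 -0.15961177]
```

>>> drive_tool:
  commands:
    - {"offset": [0, 0, -2], "twist": [0.095, -0.024, -0.08]}
    - {"offset": [0, 0, -2], "twist": [0.095, -0.024, -0.08]}
    - {"offset": [0, 0, 0], "twist": [0, 0, 0]}

```text
time_s: 4.37
tcp_pos: [460.2, -187.2, 132.7]
tool_rot: [[-0.761, 0.643, -0.084], [0.066, -0.052, -0.996], [-0.645, -0.764, -0.003]]
wrist_force: [0.3, -0.6, -0.9]
width: -0.001
```

Run:
```python
from h import *
o=arm.get_obs();print(o['tcp_pos'],o['joint_pos'])
print(twist(want(.7,-.08)))
```

```text
[ 460.15985761 -187.15993137  132.70981484] [-0.61742069  0.11845273  2.18958638  1.04218828  0.39236312  0.14110636]
[-0.00271012  0.00163684  0.00364634]
```

>>> drive_tool:
  commands:
    - {"offset": [2, -0.15, 0], "twist": [0, 0, 0]}
    - {"offset": [2, -0.15, 0], "twist": [0, 0, 0]}
    - {"offset": [2, -0.15, 0], "twist": [0, 0, 0]}
    - {"offset": [2, -0.1, 0], "twist": [0, 0, 0]}
    - {"offset": [2, -0.1, 0], "twist": [0, 0, 0]}
    - {"offset": [0, 0, -0.3], "twist": [0, 0, 0]}

```text
time_s: 4.87
tcp_pos: [565.2, -195.6, 134.7]
tool_rot: [[-0.767, 0.639, -0.057], [0.029, -0.053, -0.998], [-0.641, -0.767, 0.022]]
wrist_force: [-0.1, -0.6, 0.8]
width: 0.0
```

Run:
```python
from h import *
o=arm.get_obs();print(o['tcp_pos'],o['joint_pos'],o['wrist_force'])
print(twist(want(.7,-.08)))
s=arm.grab_frame("side");cv2.imwrite("pics/s2.png",s)
c=s[170:350,180:350];cv2.imwrite("pics/s2c.png",cv2.resize(c,None,fx=3.3,fy=3.3,interpolation=cv2.INTER_CUBIC))
```

```text
[ 565.21807712 -195.63468597  134.7446438 ] [-0.4956057   0.30842721  1.93629927  0.8344053   0.35433136  0.40988131] [-0.12657961 -0.63622513  0.77122113]
[ 0.02178791 -0.00573525 -0.02334903]
```

View pics/s2c.png

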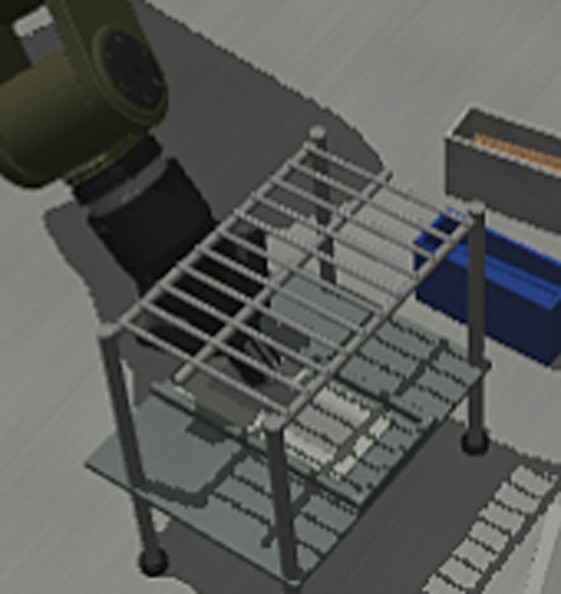

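The gripper is under the deck and touching nothing, with its tip over the lid. Going down now.

>>> drive_tool:
  commands:
    - {"offset": [0, 0, -0.6], "twist": [0.022, -0.006, -0.023]}
    - {"offset": [0, 0, -0.5], "twist": [0, 0, 0]}
    - {"offset": [0, 0, 0], "twist": [0, 0, 0]}

```text
time_s: 5.17
tcp_pos: [562.7, -195.0, 123.6]
tool_rot: [[-0.766, 0.64, -0.07], [0.049, -0.049, -0.998], [-0.642, -0.767, 0.006]]
wrist_force: [0.2, -0.1, -0.9]
width: 0.002
```

>>> drive_tool:
  commands:
    - {"offset": [0, 0, -0.2], "twist": [0, 0, 0]}
    - {"offset": [0, 0, -0.2], "twist": [0, 0, 0]}

```text
time_s: 5.33
tcp_pos: [562.0, -195.2, 120.6]
tool_rot: [[-0.766, 0.639, -0.066], [0.044, -0.05, -0.998], [-0.641, -0.767, 0.01]]
wrist_force: [0.6, -1.0, -0.0]
width: -0.001
```

>>> drive_tool:
  commands:
    - {"offset": [0, 0, -0.15], "twist": [0, 0, 0]}

```text
time_s: 5.42
tcp_pos: [561.8, -195.3, 119.4]
tool_rot: [[-0.766, 0.639, -0.065], [0.043, -0.05, -0.998], [-0.641, -0.767, 0.011]]
wrist_force: [1.2, -0.1, -0.1]
width: 0.001
```

>>> drive_tool:
  commands:
    - {"offset": [0, 0, -0.15], "twist": [0, 0, 0]}

```text
time_s: 5.5
tcp_pos: [561.7, -195.3, 118.1]
tool_rot: [[-0.766, 0.64, -0.065], [0.042, -0.05, -0.998], [-0.641, -0.767, 0.011]]
wrist_force: [-0.1, -0.2, 0.1]
width: 0.004
```

>>> drive_tool:
  commands:
    - {"offset": [0, 0, -0.15], "twist": [0, 0, 0]}

```text
time_s: 5.58
tcp_pos: [561.7, -195.4, 116.6]
tool_rot: [[-0.766, 0.64, -0.064], [0.042, -0.05, -0.998], [-0.641, -0.767, 0.012]]
wrist_force: [-0.1, 0.9, -0.0]
width: -0.001
```

>>> drive_tool:
  commands:
    - {"offset": [0, 0, -0.15], "twist": [0, 0, 0]}

```text
time_s: 5.67
tcp_pos: [562.3, -195.7, 116.3]
tool_rot: [[-0.765, 0.641, -0.064], [0.041, -0.051, -0.998], [-0.643, -0.766, 0.013]]
wrist_force: [-4.7, 2.1, 18.7]
width: -0.002
```

>>> drive_tool:
  commands:
    - {"offset": [0, 0, -0.15], "twist": [0, 0, 0]}

```text
time_s: 5.75
tcp_pos: [563.1, -196.2, 116.3]
tool_rot: [[-0.763, 0.643, -0.064], [0.04, -0.052, -0.998], [-0.645, -0.764, 0.014]]
wrist_force: [-4.1, 1.5, 14.5]
width: -0.001
```

>>> drive_tool:
  commands:
    - {"offset": [0, 0, -0.1], "twist": [0, 0, 0]}

```text
time_s: 5.83
tcp_pos: [563.7, -196.5, 116.5]
tool_rot: [[-0.761, 0.645, -0.065], [0.04, -0.053, -0.998], [-0.647, -0.762, 0.015]]
wrist_force: [-1.7, 0.1, 5.0]
width: -0.002
```

>>> drive_tool:
  commands:
    - {"offset": [0, 0, -0.1], "twist": [0, 0, 0]}

```text
time_s: 5.92
tcp_pos: [564.2, -196.7, 116.5]
tool_rot: [[-0.76, 0.646, -0.064], [0.039, -0.054, -0.998], [-0.648, -0.761, 0.016]]
wrist_force: [-2.1, -0.1, 7.5]
width: 0.0
```

>>> drive_tool:
  commands:
    - {"offset": [-0.5, 0.04, -0.12], "twist": [0, 0, 0]}
    - {"offset": [-0.5, 0.04, -0.12], "twist": [0, 0, 0]}
    - {"offset": [-0.5, 0.04, -0.12], "twist": [0, 0, 0]}
    - {"offset": [-0.5, 0.04, -0.12], "twist": [0, 0, 0]}

```text
time_s: 6.25
tcp_pos: [547.2, -196.7, 116.5]
tool_rot: [[-0.754, 0.654, -0.065], [0.036, -0.058, -0.998], [-0.656, -0.754, 0.021]]
wrist_force: [2.2, -0.3, 6.2]
width: -0.002
```

Run:
```python
from h import *
o=arm.get_obs();print(o['tcp_pos'],o['joint_pos'],o['wrist_force'])
print(twist(want(.7,-.08)))
s=arm.grab_frame("top");cv2.imwrite("pics/t3.png",s)
c=s[190:330,330:460];cv2.imwrite("pics/t3c.png",cv2.resize(c,None,fx=4.2,fy=4.2,interpolation=cv2.INTER_CUBIC))
```

```text
[ 547.19657193 -196.71314122  116.46667334] [-0.51902995  0.31249613  1.99851085  1.05673814  0.31991629  0.17189997] [ 2.21568355 -0.30265426  6.23912613]
[ 0.0216905   0.0142836  -0.01514613]
```

View pics/t3c.png

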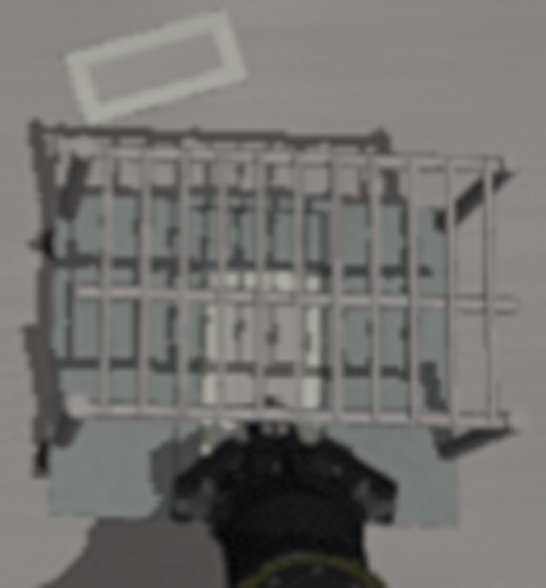

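The lid follows: its far end in the crop moved from row 247 to 273, about 15 mm. I'll keep drawing.

>>> drive_tool:
  commands:
    - {"offset": [-0.5, 0.07, -0.12], "twist": [0.01, 0.01, -0.008]}
    - {"offset": [-0.5, 0.07, -0.12], "twist": [0.01, 0.005, -0.008]}
    - {"offset": [-0.5, 0.07, -0.12], "twist": [0, 0.003, 0]}
    - {"offset": [-0.5, 0.07, -0.12], "twist": [0, 0.003, 0]}
    - {"offset": [-0.5, 0.07, -0.12], "twist": [0, 0.003, 0]}

```text
time_s: 6.72
tcp_pos: [524.7, -195.5, 116.4]
tool_rot: [[-0.761, 0.643, -0.083], [0.058, -0.059, -0.997], [-0.646, -0.764, 0.008]]
wrist_force: [2.8, -0.8, 7.5]
width: -0.005
```

Run:
```python
from h import *
o=arm.get_obs();print(o['tcp_pos'],o['joint_pos'],o['wrist_force'])
print(twist(want(.7,-.08)))
s=arm.grab_frame("top");cv2.imwrite("pics/t4.png",s)
c=s[190:330,330:460];cv2.imwrite("pics/t4c.png",cv2.resize(c,None,fx=4.2,fy=4.2,interpolation=cv2.INTER_CUBIC))
```

```text
[ 524.70053491 -195.46110198  116.43413561] [-0.53975644  0.27356357  2.04629527  1.04364987  0.32952023  0.18818455] [ 2.77328527 -0.79798676  7.47228523]
[0.00771262 0.00137807 0.00290358]
```

View pics/t4c.png

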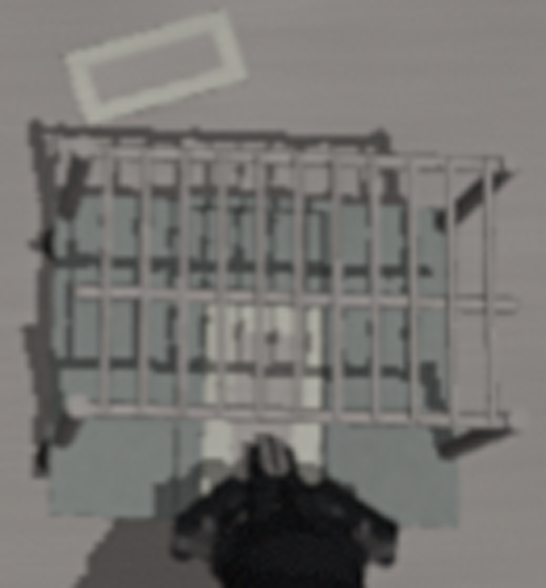

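>>> drive_tool:
  commands:
    - {"offset": [-0.5, 0.04, -0.11], "twist": [0, 0, 0]}
    - {"offset": [-0.5, 0.04, -0.11], "twist": [0, 0, 0]}
    - {"offset": [-0.4, 0.03, -0.1], "twist": [0, 0, 0]}

```text
time_s: 7.02
tcp_pos: [511.8, -195.5, 116.5]
tool_rot: [[-0.757, 0.648, -0.083], [0.056, -0.063, -0.996], [-0.651, -0.759, 0.011]]
wrist_force: [1.2, -0.2, 6.2]
width: -0.0
```

>>> drive_tool:
  commands:
    - {"offset": [0, 0, 0.5], "twist": [0, 0, 0]}
    - {"offset": [0, 0, 2], "twist": [0, 0, 0]}
    - {"offset": [-3, 0.3, 2], "twist": [0, 0.1, 0]}
    - {"offset": [-4, 0.3, 2], "twist": [0, 0.1, 0]}
    - {"offset": [-3, 0.3, 2], "twist": [0, 0.1, 0]}
    - {"offset": [-3, 0.3, 2], "twist": [0, 0.1, 0]}
    - {"offset": [0, 0.3, 2], "twist": [0, 0.1, 0]}
  claw: 1

```text
time_s: 7.6
tcp_pos: [407.3, -180.1, 221.5]
tool_rot: [[-0.958, 0.278, -0.07], [0.058, -0.05, -0.997], [-0.281, -0.959, 0.032]]
wrist_force: [-1.0, 0.7, 0.0]
width: 0.974
```

Run:
```python
from h import *
o=arm.get_obs();print(o['tcp_pos'],o['joint_pos'],o['wrist_force'])
print(twist(want(0,-.08)))
s=arm.grab_frame("top");cv2.imwrite("pics/t5.png",s)
c=s[190:330,330:460];cv2.imwrite("pics/t5c.png",cv2.resize(c,None,fx=4.2,fy=4.2,interpolation=cv2.INTER_CUBIC))
s=arm.grab_frame("side");cv2.imwrite("pics/s5.png",s)
c=s[200:380,200:370];cv2.imwrite("pics/s5c.png",cv2.resize(c,None,fx=3.3,fy=3.3,interpolation=cv2.INTER_CUBIC))
```

```text
[ 407.2639804  -180.05091529  221.45680537] [-0.55298321 -0.05476591  1.99324304  0.12798196  0.93955332  1.02090645] [-1.01221093  0.71868984  0.01508986]
[ 0.05320654  0.28127365 -0.01490576]
```

View pics/t5c.png

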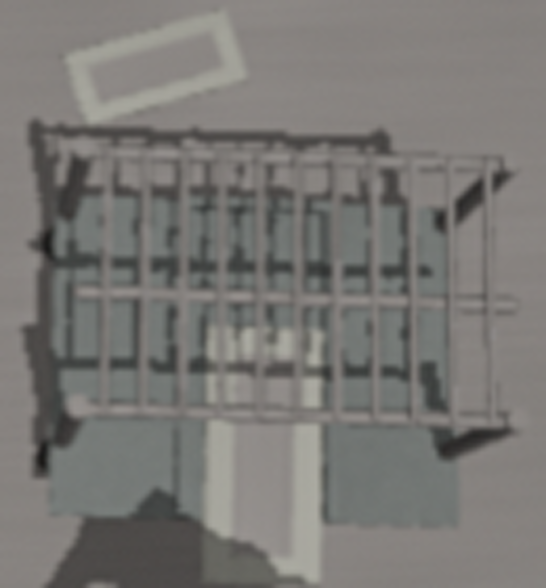

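View pics/s5c.png

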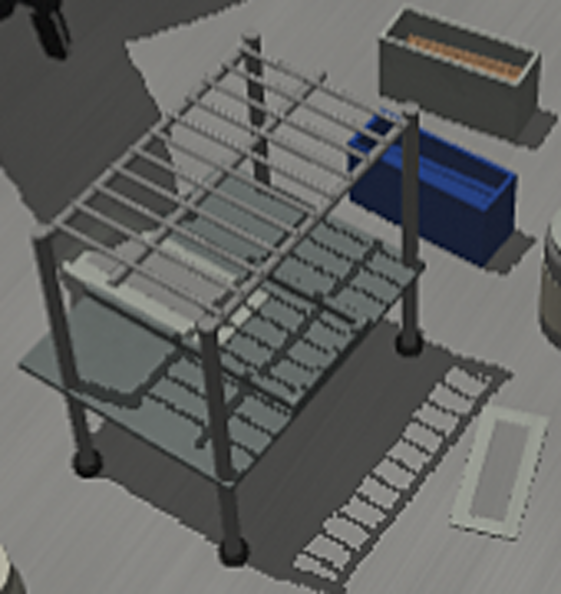

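The lid lies flat with its near end out over the front edge, near corners at about (203,582) and (321,584) in the top crop. I'll measure it and refine the box pose with a fit.

Run:
```python
from h import *
np.set_printoptions(precision=1,suppress=True)
t=cv2.imread("pics/t5.png")
c=t[290:340,365:420];cv2.imwrite("pics/t5d.png",cv2.resize(c,None,fx=10,fy=10,interpolation=cv2.INTER_CUBIC))
t=cv2.imread("pics/t5.png");c=t[250:320,230:265];cv2.imwrite("pics/t5b.png",cv2.resize(c,None,fx=8,fy=8,interpolation=cv2.INTER_CUBIC))
t=cv2.imread("pics/s0.png") if 0 else cv2.imread("pics/side0.png");c=t[198:245,308:370];cv2.imwrite("pics/s5b.png",cv2.resize(c,None,fx=10,fy=10,interpolation=cv2.INTER_CUBIC))
```

```text
(no output)
```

View pics/t5d.png

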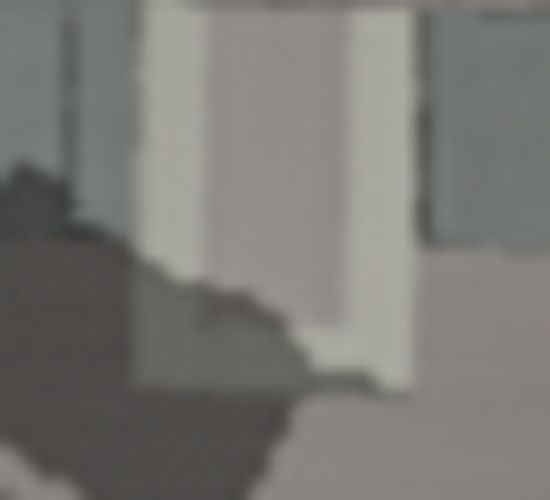

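View pics/t5b.png

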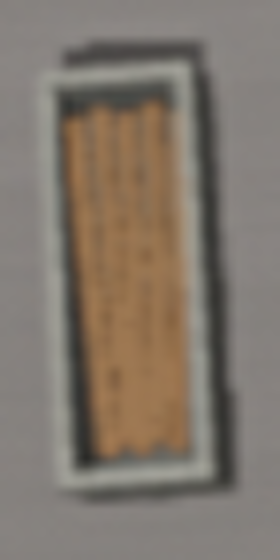

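View pics/s5b.png

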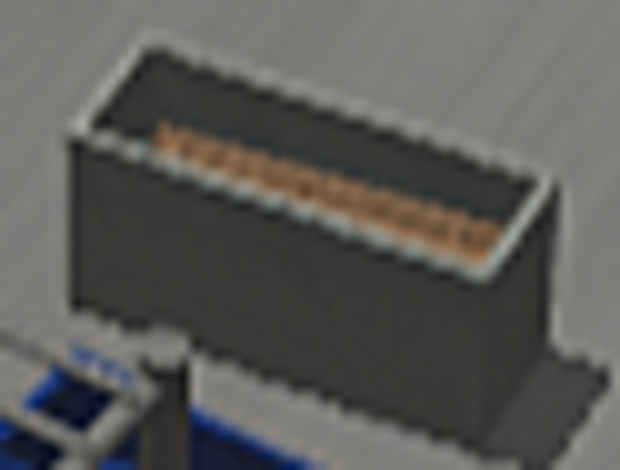

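```bash
cat >> h.py <<'E'
from scipy.optimize import least_squares
def fit(obs,L,W,z,x0):
    # obs: list of (cam, sx, sy, u, v)
    def P(p,sx,sy):
        c,s=np.cos(p[2]),np.sin(p[2]);a,b=sx*L/2,sy*W/2
        return [p[0]+c*a-s*b,p[1]+s*a+c*b,z]
    def f(p): return np.concatenate([proj(o[0],[P(p,o[1],o[2])])[0]-np.array(o[3:]) for o in obs])
    r=least_squares(f,x0,x_scale=[10,10,.1]); return r.x,r.fun.reshape(-1,2)
def cc(x,y,s,ox,oy): return ((x+.5)/s-.5+ox,(y+.5)/s-.5+oy)
E
python3 - <<'E'
from h import *
np.set_printoptions(precision=3,suppress=True)
k=lambda x,y:cc(x,y,8,230,250); m=lambda x,y:cc(x,y,10,308,198)
T=[("top",1,1,*k(42,77)),("top",1,-1,*k(190,62)),("top",-1,-1,*k(213,483)),("top",-1,1,*k(60,492))]
S=[("side",-1,-1,*m(72,130)),("side",-1,1,*m(150,35)),("side",1,1,*m(555,175)),("side",1,-1,*m(485,278))]
for o in(T,S,T+S): print("box",*fit(o,132,48,70,[588,168,.03]))
a=lambda x,y:cc(x,y,10,365,290);b=lambda x,y:cc(x,y,4.2,330,190)
L=[("top",-1,1,*a(133,388)),("top",-1,-1,*a(413,388)),("top",1,-1,*b(326,328)),("top",1,1,*b(211,325))]
d=lambda x,y:cc(x,y,3.3,200,200)
LS=[("side",-1,1,*d(158,229)) if 0 else ("side",-1,-1,*d(62,265))]
print("lid",*fit(L,150,68,103,[530,-190,-.08]))
E
```

```text
box [587.358 170.429   0.028] [[-0.088  0.056]
 [ 0.104  0.522]
 [-0.034 -0.431]
 [ 0.02  -0.126]]
box [588.48  169.123   0.017] [[-0.502 -0.096]
 [-0.368 -0.531]
 [ 0.605  0.166]
 [ 0.247  0.35 ]]
box [587.728 170.108   0.025] [[ 0.125 -0.132]
 [ 0.319  0.4  ]
 [-0.002 -0.544]
 [ 0.049 -0.307]
 [-0.587 -0.269]
 [-0.56  -0.735]
 [ 0.533 -0.253]
 [ 0.294 -0.045]]
lid [ 532.197 -194.969   -0.098] [[ 0.258 -0.658]
 [ 0.166  0.62 ]
 [-0.272  0.313]
 [-0.162 -0.271]]
```

The fit residuals are small (under 0.75 px). The lid is at (532,-195) with yaw about -0.09, so about 36 mm sticks out. The box is at (587.7,170.1) with yaw 0.026. Next I'll straighten the tool over the grip point, 18 mm from the lid's end at (475.4,-190.2).

>>> drive_tool:
  commands:
    - {"offset": [2, -0.3, -2], "twist": [0.018, 0.095, -0.005]}
    - {"offset": [2, -0.3, -2], "twist": [0.018, 0.095, -0.005]}
    - {"offset": [2.3, -0.3, -1], "twist": [0.018, 0.09, -0.005]}
    - {"offset": [0, 0, 0], "twist": [0, 0, 0]}
  claw: 1

```text
time_s: 8.03
tcp_pos: [477.9, -188.8, 172.3]
tool_rot: [[-0.997, 0.006, -0.074], [0.074, 0.001, -0.997], [-0.006, -1.0, -0.002]]
wrist_force: [0.3, 0.0, 0.4]
width: 1.001
```

Run:
```python
from h import *
np.set_printoptions(precision=4,suppress=True)
o=arm.get_obs();print(o['tcp_pos'],o['joint_pos'],o['width'])
print(twist(want(0,-.085)), np.array([475.4,-190.2,89])-o['tcp_pos'])
```

```text
[ 477.8506 -188.7626  172.3188] [-0.4493  0.288   1.7079  0.0043  1.1409  1.1939] 1.000508223727649
[-0.0014  0.006  -0.0108] [ -2.4506  -1.4374 -83.3188]
```

>>> drive_tool:
  commands:
    - {"offset": [-0.25, -0.15, -1], "twist": [-0.001, 0.006, -0.011]}
    - {"offset": [0, 0, -1.2], "twist": [0, 0, 0]}
    - {"offset": [0, 0, -1.2], "twist": [0, 0, 0]}
    - {"offset": [0, 0, -1.2], "twist": [0, 0, 0]}
    - {"offset": [0, 0, 0], "twist": [0, 0, 0]}

```text
time_s: 8.45
tcp_pos: [475.9, -188.1, 116.9]
tool_rot: [[-0.997, -0.002, -0.079], [0.079, 0.01, -0.997], [0.003, -1.0, -0.01]]
wrist_force: [-1.0, -0.7, -0.5]
width: 1.002
```

Run:
```python
from h import *
np.set_printoptions(precision=4,suppress=True)
o=arm.get_obs();print(o['tcp_pos'],o['wrist_force'])
print(twist(want(0,-.085)), np.array([475.4,-190.2,89])-o['tcp_pos'])
s=arm.grab_frame("side");cv2.imwrite("pics/s6.png",s)
c=s[170:350,180:350];cv2.imwrite("pics/s6c.png",cv2.resize(c,None,fx=3.3,fy=3.3,interpolation=cv2.INTER_CUBIC))
s=arm.grab_frame("top");cv2.imwrite("pics/t6.png",s)
c=s[240:370,340:450];cv2.imwrite("pics/t6c.png",cv2.resize(c,None,fx=4.2,fy=4.2,interpolation=cv2.INTER_CUBIC))
```

```text
[ 475.9046 -188.1438  116.866 ] [-1.0479 -0.6965 -0.4882]
[-0.0104 -0.0023 -0.0058] [ -0.5046  -2.0562 -27.866 ]
```

View pics/s6c.png

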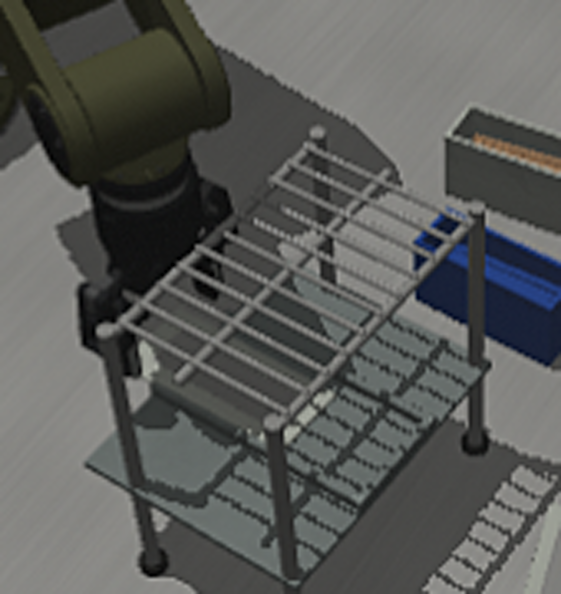

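View pics/t6c.png

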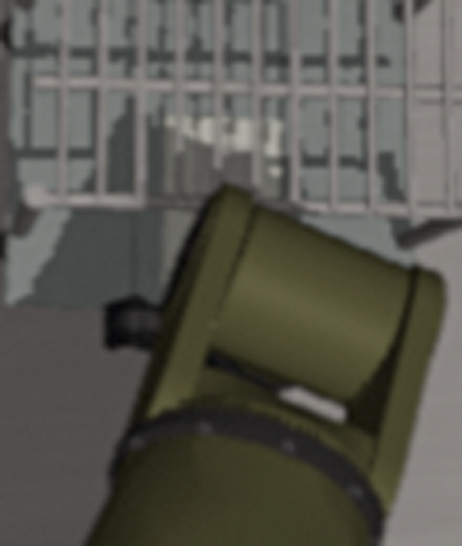

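Run:
```python
from h import *
np.set_printoptions(precision=1,suppress=True)
for z in (117,200,250,280,300,320,350,400):
    print(z,(proj("side",[[476,-188,z]])[0]-[180,170])*3.3,(proj("top",[[476,-188,z]])[0]-[340,240])*4.2, back("top",[[395,285]],z)[0],back("top",[[408,292]],z)[0])
```

```text
117 [167.6 330.8] [220.4 337.6] [ 561.1 -200.7  117. ] [ 542.4 -231.1  117. ]
200 [154.6 253.5] [242.8 329.1] [ 551.5 -187.5  200. ] [ 534.  -215.9  200. ]
250 [146.2 203.6] [258.  323.4] [ 545.7 -179.5  250. ] [ 529.  -206.6  250. ]
280 [141.  172.3] [267.7 319.7] [ 542.2 -174.8  280. ] [ 526.  -201.1  280. ]
300 [137.5 150.9] [274.5 317.1] [ 539.9 -171.6  300. ] [ 524.  -197.4  300. ]
320 [133.8 129. ] [281.6 314.4] [ 537.6 -168.4  320. ] [ 521.9 -193.8  320. ]
350 [128.3  95.2] [292.7 310.2] [ 534.1 -163.6  350. ] [ 518.9 -188.2  350. ]
400 [118.6  36.3] [312.8 302.5] [ 528.3 -155.6  400. ] [ 513.9 -179.   400. ]
```

The wrist housing stays in front of and above the deck edge, with flange and housing at x below 534 at deck level. I'll lower in small steps and watch the force.

>>> drive_tool:
  commands:
    - {"offset": [-0.05, -0.2, -0.9], "twist": [-0.01, -0.002, -0.006]}
    - {"offset": [0, 0, -0.9], "twist": [0, 0, 0]}
    - {"offset": [0, 0, 0], "twist": [0, 0, 0]}

```text
time_s: 8.8
tcp_pos: [477.2, -191.0, 102.8]
tool_rot: [[-0.996, 0.007, -0.085], [0.085, -0.002, -0.996], [-0.007, -1.0, 0.001]]
wrist_force: [0.4, -1.1, -0.9]
width: 1.0
```

>>> drive_tool:
  commands:
    - {"offset": [0, 0, -0.5], "twist": [0, 0, 0]}
    - {"offset": [0, 0, -0.5], "twist": [0, 0, 0]}
    - {"offset": [0, 0, 0], "twist": [0, 0, 0]}

```text
time_s: 9.05
tcp_pos: [477.7, -191.0, 93.3]
tool_rot: [[-0.996, 0.009, -0.084], [0.084, -0.002, -0.996], [-0.009, -1.0, 0.001]]
wrist_force: [-0.2, -0.3, 0.1]
width: 1.001
```

Run:
```python
from h import *
np.set_printoptions(precision=4,suppress=True)
o=arm.get_obs();print(o['tcp_pos'],o['wrist_force'])
print(twist(want(0,-.085)), np.array([475.4,-190.2,89])-o['tcp_pos'])
s=arm.grab_frame("side");cv2.imwrite("pics/s7.png",s)
c=s[200:300,190:290];cv2.imwrite("pics/s7c.png",cv2.resize(c,None,fx=6,fy=6,interpolation=cv2.INTER_CUBIC))
```

```text
[ 477.736  -191.0412   93.2717] [-0.2368 -0.2932  0.0843]
[ 0.0019  0.0092 -0.0007] [-2.336   0.8412 -4.2717]
```

View pics/s7c.png

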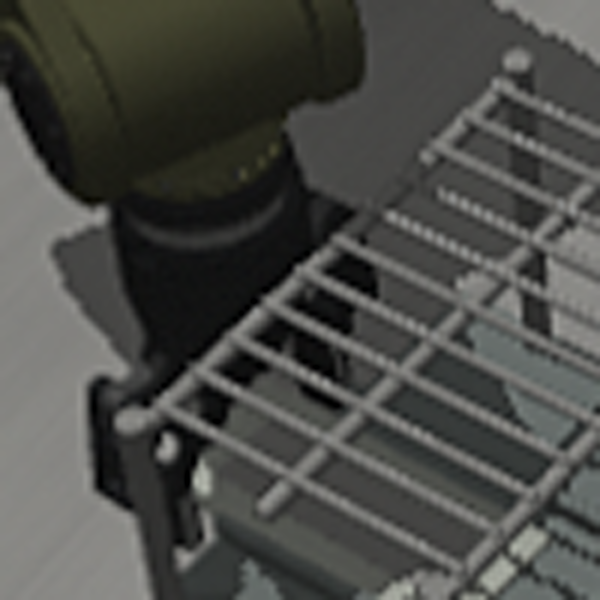

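>>> drive_tool:
  commands:
    - {"offset": [-0.2, 0.08, -0.45], "twist": [0.002, 0.009, 0]}
    - {"offset": [0, 0, 0], "twist": [0, 0, 0]}

```text
time_s: 9.27
tcp_pos: [475.9, -190.3, 89.2]
tool_rot: [[-0.996, 0.0, -0.084], [0.084, -0.0, -0.996], [-0.0, -1.0, 0.0]]
wrist_force: [-0.6, 0.4, -0.9]
width: 0.999
```

>>> drive_tool:
  commands:
    - {"offset": [0, 0, 0], "twist": [0, 0, 0]}
    - {"offset": [0, 0, 0], "twist": [0, 0, 0]}
    - {"offset": [0, 0, 0], "twist": [0, 0, 0]}
    - {"offset": [0, 0, 0], "twist": [0, 0, 0]}
    - {"offset": [0, 0, 0], "twist": [0, 0, 0]}
    - {"offset": [0, 0, 0], "twist": [0, 0, 0]}
  claw: 0
  newtons: 60

```text
time_s: 9.77
tcp_pos: [476.3, -190.4, 90.1]
tool_rot: [[-0.996, 0.001, -0.084], [0.084, -0.0, -0.996], [-0.001, -1.0, 0.0]]
wrist_force: [0.6, -0.5, -0.5]
width: 0.771
```

Run:
```python
from h import *
np.set_printoptions(precision=4,suppress=True)
o=arm.get_obs();print(o['tcp_pos'],o['wrist_force'],o['width']*85,o['torque'])
print(twist(want(0,-.085)))
```

```text
[ 476.2633 -190.416    90.0898] [ 0.5955 -0.5232 -0.5272] 65.4950911954026 [-0.0113  0.0615 -0.0178]
[ 0.0005  0.0012 -0.0009]
```

The fingers stopped at about 66 mm, which fits a 68 mm wide lid. Lifting a little, slowly.

>>> drive_tool:
  commands:
    - {"offset": [0, 0, 0.5], "twist": [0, 0, 0]}
    - {"offset": [0, 0, 0.8], "twist": [0, 0, 0]}
    - {"offset": [0, 0, 1], "twist": [0, 0, 0]}
    - {"offset": [0, 0, 0], "twist": [0, 0, 0]}
    - {"offset": [0, 0, 0], "twist": [0, 0, 0]}
    - {"offset": [0, 0, 0], "twist": [0, 0, 0]}

```text
time_s: 10.27
tcp_pos: [476.3, -190.4, 116.1]
tool_rot: [[-0.996, 0.002, -0.084], [0.084, -0.001, -0.996], [-0.002, -1.0, 0.001]]
wrist_force: [0.0, -0.5, -1.1]
width: 0.769
```

Run:
```python
from h import *
np.set_printoptions(precision=4,suppress=True)
o=arm.get_obs();print(o['tcp_pos'],o['wrist_force'],o['width']*85,o['torque'])
print(twist(want(0,-.085)))
s=arm.grab_frame("side");cv2.imwrite("pics/s8.png",s)
c=s[200:330,190:330];cv2.imwrite("pics/s8c.png",cv2.resize(c,None,fx=4.5,fy=4.5,interpolation=cv2.INTER_CUBIC))
```

```text
[ 476.2871 -190.4014  116.1191] [ 0.0207 -0.5442 -1.0563] 65.35962080476469 [ 0.0335  0.0789 -0.0434]
[ 0.0007  0.0016 -0.001 ]
```

View pics/s8c.png

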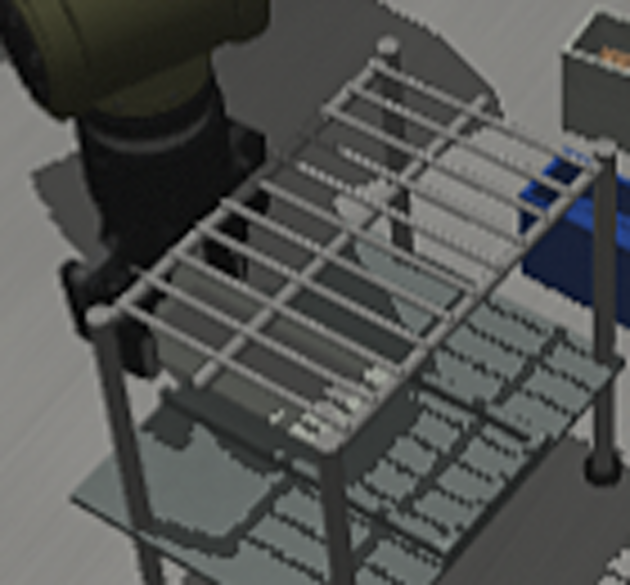

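The lid is up and level. I'll draw it back out from under the deck, then raise it.

>>> drive_tool:
  commands:
    - {"offset": [-1, 0.08, 0.3], "twist": [0, 0, 0]}
    - {"offset": [-1.8, 0.15, 0.3], "twist": [0, 0, 0]}
    - {"offset": [-2, 0.17, 0.3], "twist": [0, 0, 0]}
    - {"offset": [-2, 0.17, 0.3], "twist": [0, 0, 0]}
    - {"offset": [-2, 0.17, 0.3], "twist": [0, 0, 0]}
    - {"offset": [-1.5, 0.1, 0.8], "twist": [0, 0, 0]}
    - {"offset": [-0.7, 0.1, 1.5], "twist": [0, 0, 0]}
    - {"offset": [0, 0, 0], "twist": [0, 0, 0]}

```text
time_s: 10.98
tcp_pos: [355.9, -178.3, 152.7]
tool_rot: [[-0.997, -0.004, -0.083], [0.083, 0.002, -0.997], [0.004, -1.0, -0.002]]
wrist_force: [0.5, 0.0, -0.4]
width: 0.77
```

Run:
```python
from h import *
np.set_printoptions(precision=4,suppress=True)
o=arm.get_obs();print(o['tcp_pos'],o['joint_pos'],o['wrist_force'],o['width']*85,o['torque'])
print(twist(want(0,-.085)),twist(want(0,0.026)))
s=arm.grab_frame("side");cv2.imwrite("pics/s9.png",s)
c=s[150:380,130:370];cv2.imwrite("pics/s9c.png",cv2.resize(c,None,fx=2.5,fy=2.5,interpolation=cv2.INTER_CUBIC))
```

```text
[ 355.8505 -178.3148  152.6656] [-0.5564  0.0694  2.0216 -0.0003  1.0551  1.0977] [ 0.4626  0.0276 -0.3787] 65.41107200950674 [-0.0264  0.0531 -0.0009]
[-0.0021 -0.004  -0.0018] [-0.0019 -0.0041  0.1092]
```

View pics/s9c.png

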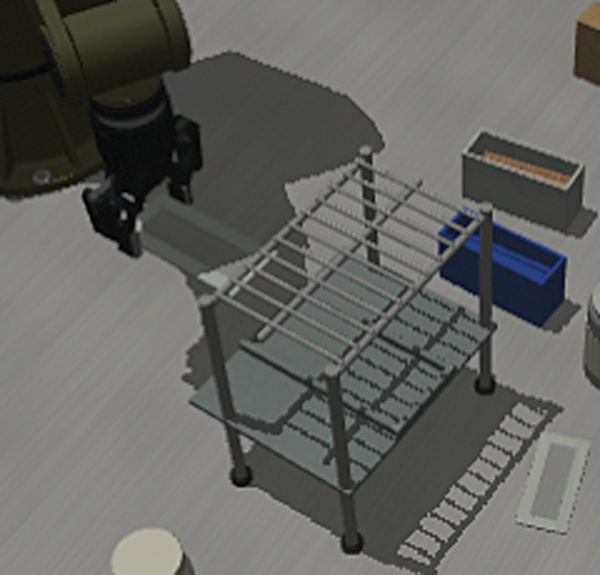

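The lid is held level and clear of the rack. Carrying it sideways now.

>>> drive_tool:
  commands:
    - {"offset": [0.1, 1.2, 0], "twist": [0, 0, 0.008]}
    - {"offset": [0.1, 2.2, 0], "twist": [0, 0, 0.008]}
    - {"offset": [0.1, 2.6, 0], "twist": [0, 0, 0.008]}
    - {"offset": [0.1, 2.6, 0], "twist": [0, 0, 0.008]}
    - {"offset": [0.1, 2.6, 0], "twist": [0, 0, 0.008]}
    - {"offset": [0.1, 2.6, 0], "twist": [0, 0, 0.008]}
    - {"offset": [0.1, 2.6, 0], "twist": [0, 0, 0.008]}
    - {"offset": [0.1, 2.6, 0], "twist": [0, 0, 0.008]}
    - {"offset": [0.1, 2.6, 0], "twist": [0, 0, 0.008]}
    - {"offset": [0.1, 2.6, 0], "twist": [0, 0, 0.008]}
    - {"offset": [0.1, 2.6, 0], "twist": [0, 0, 0.008]}
    - {"offset": [0.1, 2.6, 0], "twist": [0, 0, 0.008]}
    - {"offset": [0.1, 2.6, 0], "twist": [0, 0, 0.008]}
    - {"offset": [0, 1.8, 0], "twist": [0, 0, 0.005]}
    - {"offset": [0, 0.8, 0], "twist": [0, 0, 0]}
    - {"offset": [0, 0, 0], "twist": [0, 0, 0]}

```text
time_s: 12.37
tcp_pos: [366.5, 185.8, 138.9]
tool_rot: [[-0.999, -0.013, 0.03], [-0.03, 0.001, -1.0], [0.013, -1.0, -0.002]]
wrist_force: [0.1, 0.4, -0.5]
width: 0.763
```

Run:
```python
from h import *
np.set_printoptions(precision=4,suppress=True)
o=arm.get_obs();print(o['tcp_pos'],o['joint_pos'],o['width']*85)
print(twist(want(0,0.026)))
```

```text
[366.5009 185.8091 138.9451] [0.3766 0.1236 1.999  0.007  1.0308 1.9137] 64.85931486190793
[-0.0012 -0.0132 -0.004 ]
```

>>> drive_tool:
  commands:
    - {"offset": [1.2, -0.2, 0.2], "twist": [0, -0.004, 0]}
    - {"offset": [2.1, -0.2, 0.2], "twist": [0, -0.004, 0]}
    - {"offset": [2.3, -0.2, 0], "twist": [0, -0.004, -0.002]}
    - {"offset": [2.3, -0.2, 0], "twist": [0, 0, -0.002]}
    - {"offset": [2.3, -0.3, 0], "twist": [0, 0, 0]}
    - {"offset": [2.3, -0.3, 0], "twist": [0, 0, 0]}
    - {"offset": [1.5, -0.2, 0], "twist": [0, 0, 0]}
    - {"offset": [0.8, 0, 0], "twist": [0, 0, 0]}
    - {"offset": [0, 0, 0], "twist": [0, 0, 0]}

```text
time_s: 13.12
tcp_pos: [520.1, 160.5, 137.3]
tool_rot: [[-1.0, -0.008, 0.023], [-0.023, -0.002, -1.0], [0.008, -1.0, 0.002]]
wrist_force: [0.5, 0.3, -1.8]
width: 0.77
```

Run:
```python
from h import *
np.set_printoptions(precision=4,suppress=True)
o=arm.get_obs();print(o['tcp_pos'],o['joint_pos'],o['width']*85)
print(twist(want(0,0.026)), np.array([531.7,168.6,0])-o['tcp_pos'])
s=arm.grab_frame("side");cv2.imwrite("pics/s10.png",s)
c=s[130:280,270:420];cv2.imwrite("pics/s10c.png",cv2.resize(c,None,fx=4,fy=4,interpolation=cv2.INTER_CUBIC))
s=arm.grab_frame("top");cv2.imwrite("pics/t10.png",s)
c=s[220:360,180:320];cv2.imwrite("pics/t10c.png",cv2.resize(c,None,fx=4,fy=4,interpolation=cv2.INTER_CUBIC))
```

```text
[520.055  160.4778 137.2693] [ 0.2321  0.4006  1.6445 -0.0002  1.1043  1.7801] 65.42388855351305
[ 0.002  -0.0075  0.0031] [  11.645     8.1222 -137.2693]
```

View pics/s10c.png

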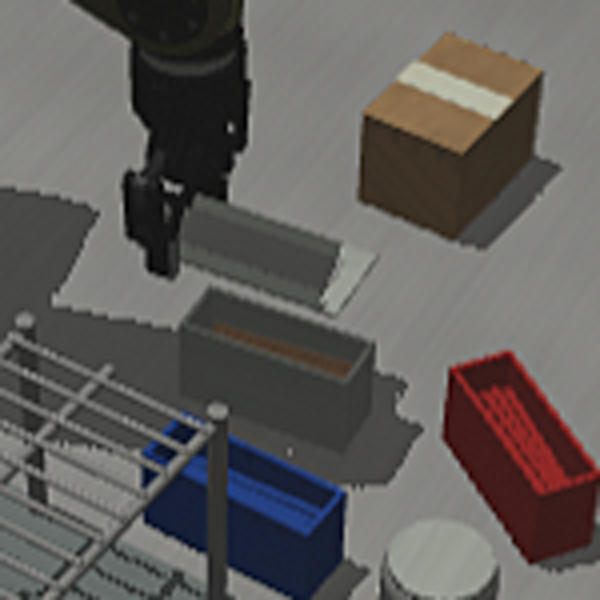

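View pics/t10c.png

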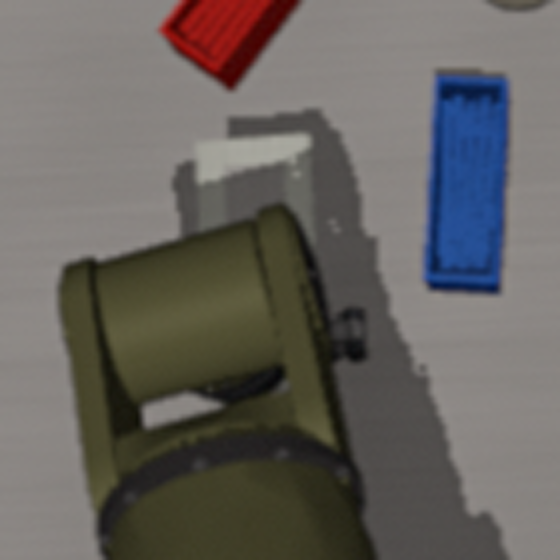

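The lid is held nearly level above the box. I'll triangulate its far corners to get its pose relative to the gripper.

```bash
cat > m.py <<'E'
from h import *
np.set_printoptions(precision=2,suppress=True)
def tri(a,b):
    return least_squares(lambda P:np.r_[proj("top",[P])[0]-a,proj("side",[P])[0]-b],[650,160,120]).x
E
python3 - <<'E'
from m import *
tl=cc(195,143,4,180,220);tr=cc(311,135,4,180,220)
sl=cc(378,256,4,270,130);sr=cc(331,313,4,270,130)
A=tri(tl,sl);B=tri(tr,sr);print(A,B,B-A,np.linalg.norm(A-B))
A2,B2=back("top",[tl,tr],150);print(A2,B2,np.linalg.norm(A2-B2),"mid",(A2+B2)/2)
A2,B2=back("side",[sl,sr],150);print(A2,B2,np.linalg.norm(A2-B2),"mid",(A2+B2)/2)
E
```

```text
[648.99 199.58 144.16] [649.31 128.6  148.37] [  0.32 -70.98   4.22] 71.10574293395318
[648.14 198.77 150.  ] [649.65 128.89 150.  ] 69.90187543902039 mid [648.89 163.83 150.  ]
[651.39 193.01 150.  ] [649.4  126.21 150.  ] 66.82594151665674 mid [650.4  159.61 150.  ]
```

The views agree within a few mm: target TCP is about (533.2,169.5), and the lid underside is TCP z+10. I'll move over the box and down to about 15 mm above the rim.

>>> drive_tool:
  commands:
    - {"offset": [0.7, 0.5, -0.5], "twist": [0.001, -0.004, 0.002]}
    - {"offset": [0.6, 0.4, -1], "twist": [0.001, -0.004, 0.001]}
    - {"offset": [0, 0, -1], "twist": [0, 0, 0]}
    - {"offset": [0, 0, -1], "twist": [0, 0, 0]}
    - {"offset": [0, 0, -0.8], "twist": [0, 0, 0]}
    - {"offset": [0, 0, -0.6], "twist": [0, 0, 0]}
    - {"offset": [0, 0, 0], "twist": [0, 0, 0]}

```text
time_s: 13.8
tcp_pos: [529.3, 171.7, 82.2]
tool_rot: [[-1.0, -0.002, 0.029], [-0.029, -0.0, -1.0], [0.002, -1.0, 0.0]]
wrist_force: [-0.0, 0.0, -0.6]
width: 0.766
```

Run:
```python
from h import *
np.set_printoptions(precision=4,suppress=True)
o=arm.get_obs();print(o['tcp_pos'],o['width']*85)
print(twist(want(0,0.026)), np.array([533.2,169.5,60])-o['tcp_pos'])
s=arm.grab_frame("side");cv2.imwrite("pics/s11.png",s)
c=s[180:255,290:390];cv2.imwrite("pics/s11c.png",cv2.resize(c,None,fx=8,fy=8,interpolation=cv2.INTER_CUBIC))
s=arm.grab_frame("top");cv2.imwrite("pics/t11.png",s)
c=s[230:330,200:300];cv2.imwrite("pics/t11c.png",cv2.resize(c,None,fx=6,fy=6,interpolation=cv2.INTER_CUBIC))
```

```text
[529.3486 171.7223  82.2256] 65.12802447740923
[ 0.0003 -0.0016 -0.0034] [  3.8514  -2.2223 -22.2256]
```

View pics/s11c.png

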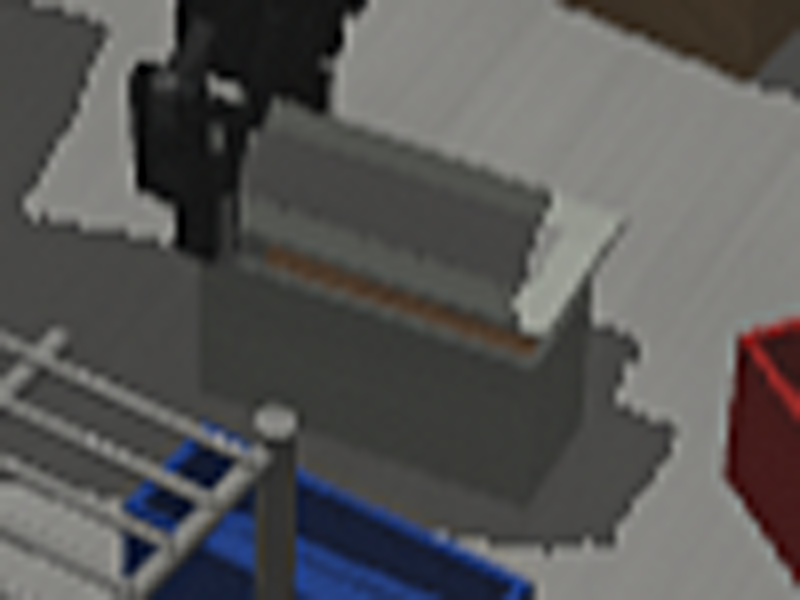

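View pics/t11c.png

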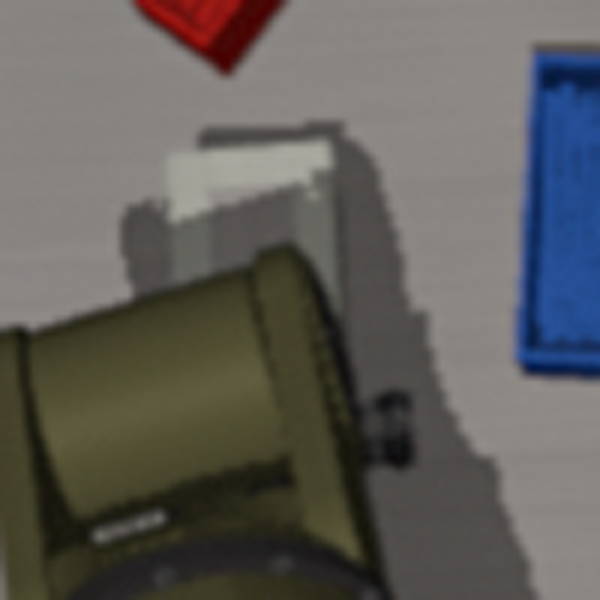

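Run:
```python
from m import *
tl=cc(166,152,6,200,230);tr=cc(332,141,6,200,230)
sl=cc(629,217,8,290,180);sr=cc(537,333,8,290,180)
A=tri(tl,sl);B=tri(tr,sr);print(A,B,np.linalg.norm(A-B))
for n,a,b in(("top",tl,tr),("side",sl,sr)):
    A2,B2=back(n,[a,b],95);print(n,A2,B2,np.linalg.norm(A2-B2),"mid",(A2+B2)/2)
```

```text
[659.86 210.99  92.04] [659.93 140.23  95.23] 70.8348012756976
top [660.01 211.    95.  ] [661.34 141.23  95.  ] 69.7764534724373 mid [660.67 176.12  95.  ]
side [660.41 207.08  95.  ] [658.51 138.94  95.  ] 68.16551217904669 mid [659.46 173.01  95.  ]
```

The cameras ask for a shift of about (+3,-3) mm. I'll correct that and lower slowly.

>>> drive_tool:
  commands:
    - {"offset": [0.3, -0.28, -0.4], "twist": [0, -0.002, -0.003]}
    - {"offset": [0, 0, -0.4], "twist": [0, 0, 0]}
    - {"offset": [0, 0, -0.3], "twist": [0, 0, 0]}
    - {"offset": [0, 0, 0], "twist": [0, 0, 0]}

```text
time_s: 14.23
tcp_pos: [534.1, 168.7, 73.2]
tool_rot: [[-1.0, 0.005, 0.026], [-0.026, 0.001, -1.0], [-0.005, -1.0, -0.001]]
wrist_force: [-0.1, -0.6, -1.9]
width: 0.772
```

Run:
```python
from h import *
np.set_printoptions(precision=4,suppress=True)
o=arm.get_obs();print(o['tcp_pos'],o['wrist_force'])
print(twist(want(0,0.026)))
s=arm.grab_frame("side");cv2.imwrite("pics/s12.png",s)
c=s[180:255,290:390];cv2.imwrite("pics/s12c.png",cv2.resize(c,None,fx=8,fy=8,interpolation=cv2.INTER_CUBIC))
s=arm.grab_frame("top");cv2.imwrite("pics/t12.png",s)
c=s[230:330,200:300];cv2.imwrite("pics/t12c.png",cv2.resize(c,None,fx=6,fy=6,interpolation=cv2.INTER_CUBIC))
```

```text
[534.1497 168.6801  73.1732] [-0.1018 -0.6282 -1.8803]
[-0.0008  0.0052  0.0004]
```

View pics/s12c.png

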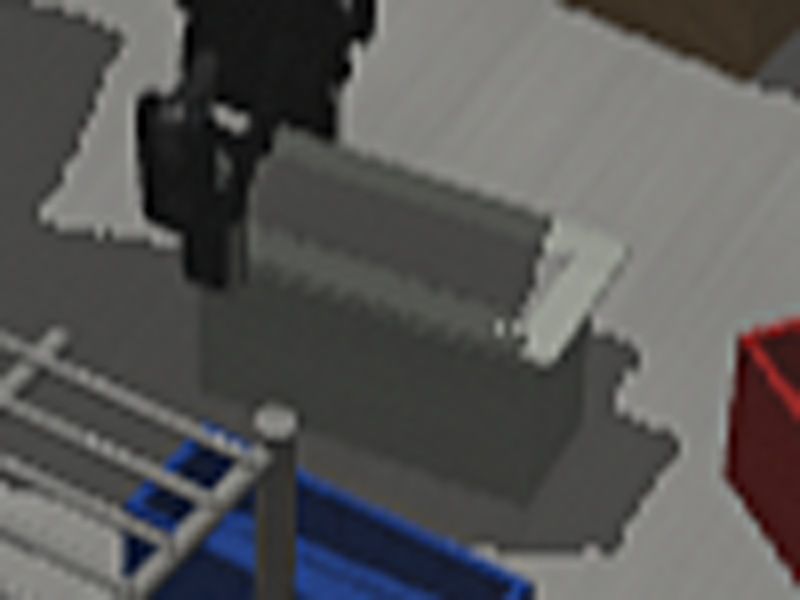

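View pics/t12c.png

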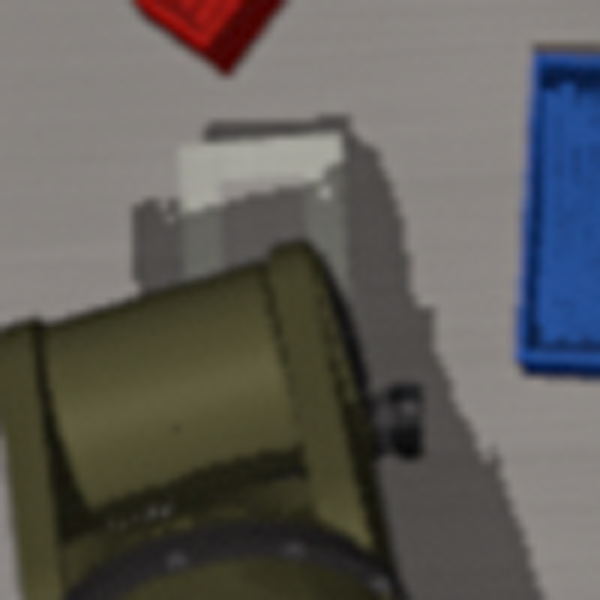

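Run:
```python
from m import *
tl=cc(178,144,6,200,230);tr=cc(343,133,6,200,230)
sl=cc(632,245,8,290,180);sr=cc(542,364,8,290,180)
A=tri(tl,sl);B=tri(tr,sr);print(A,B,np.linalg.norm(A-B))
for n,a,b in(("top",tl,tr),("side",sl,sr)):
    A2,B2=back(n,[a,b],86);print(n,A2,B2,np.linalg.norm(A2-B2),"mid",(A2+B2)/2)
```

```text
[664.16 206.92  84.14] [664.62 136.36  86.17] 70.58795949709939
top [664.94 207.43  86.  ] [666.29 137.56  86.  ] 69.88240225234532 mid [665.62 172.5   86.  ]
side [663.8  203.66  86.  ] [662.96 134.73  86.  ] 68.94005389077276 mid [663.38 169.2   86.  ]
```

The error is down to about (-1.5,+0.5) mm. Lowering to the rim.

>>> drive_tool:
  commands:
    - {"offset": [-0.15, 0.05, -0.3], "twist": [0, 0.005, 0]}
    - {"offset": [0, 0, -0.3], "twist": [0, 0, 0]}
    - {"offset": [0, 0, 0], "twist": [0, 0, 0]}

```text
time_s: 14.58
tcp_pos: [532.8, 169.5, 67.6]
tool_rot: [[-1.0, 0.001, 0.026], [-0.026, 0.001, -1.0], [-0.001, -1.0, -0.001]]
wrist_force: [-0.8, -0.9, -1.0]
width: 0.77
```

>>> drive_tool:
  commands:
    - {"offset": [0, 0, -0.2], "twist": [0, 0, 0]}
    - {"offset": [0, 0, 0], "twist": [0, 0, 0]}

```text
time_s: 14.75
tcp_pos: [532.7, 169.5, 65.3]
tool_rot: [[-1.0, 0.001, 0.026], [-0.026, 0.001, -1.0], [-0.001, -1.0, -0.001]]
wrist_force: [0.2, 0.2, -0.0]
width: 0.768
```

>>> drive_tool:
  commands:
    - {"offset": [0, 0, -0.15], "twist": [0, 0, 0]}
    - {"offset": [0, 0, 0], "twist": [0, 0, 0]}

```text
time_s: 14.92
tcp_pos: [532.8, 169.5, 63.7]
tool_rot: [[-1.0, 0.001, 0.026], [-0.026, 0.001, -1.0], [-0.001, -1.0, -0.001]]
wrist_force: [-0.3, -0.5, -1.0]
width: 0.766
```

>>> drive_tool:
  commands:
    - {"offset": [0, 0, -0.1], "twist": [0, 0, 0]}
    - {"offset": [0, 0, 0], "twist": [0, 0, 0]}

```text
time_s: 15.08
tcp_pos: [532.7, 169.6, 62.6]
tool_rot: [[-1.0, 0.001, 0.026], [-0.026, 0.001, -1.0], [-0.001, -1.0, -0.001]]
wrist_force: [0.2, -0.2, -2.3]
width: 0.772
```

>>> drive_tool:
  commands:
    - {"offset": [0, 0, -0.1], "twist": [0, 0, 0]}
    - {"offset": [0, 0, 0], "twist": [0, 0, 0]}

```text
time_s: 15.25
tcp_pos: [532.8, 169.6, 61.6]
tool_rot: [[-1.0, 0.001, 0.026], [-0.026, 0.001, -1.0], [-0.001, -1.0, -0.001]]
wrist_force: [0.8, 0.5, -0.7]
width: 0.769
```

>>> drive_tool:
  commands:
    - {"offset": [0, 0, -0.1], "twist": [0, 0, 0]}

```text
time_s: 15.33
tcp_pos: [532.9, 169.6, 60.7]
tool_rot: [[-1.0, 0.001, 0.026], [-0.026, 0.001, -1.0], [-0.001, -1.0, -0.001]]
wrist_force: [0.1, -0.3, -1.1]
width: 0.768
```

>>> drive_tool:
  commands:
    - {"offset": [0, 0, -0.1], "twist": [0, 0, 0]}

```text
time_s: 15.42
tcp_pos: [533.0, 169.6, 59.9]
tool_rot: [[-1.0, 0.002, 0.026], [-0.026, 0.001, -1.0], [-0.002, -1.0, -0.001]]
wrist_force: [-6.2, -1.1, 14.9]
width: 0.767
```

>>> drive_tool:
  commands:
    - {"offset": [0, 0, -0.08], "twist": [0, 0, 0]}

```text
time_s: 15.5
tcp_pos: [533.2, 169.7, 59.8]
tool_rot: [[-1.0, 0.002, 0.026], [-0.026, 0.001, -1.0], [-0.002, -1.0, -0.001]]
wrist_force: [-6.6, -2.1, 15.8]
width: 0.77
```

Contact came at TCP z 59.9, as predicted. I'll relax the press, then open.

>>> drive_tool:
  commands:
    - {"offset": [0, 0, 0], "twist": [0, 0, 0]}
    - {"offset": [0, 0, 0.02], "twist": [0, 0, 0]}

```text
time_s: 15.67
tcp_pos: [533.4, 169.7, 60.4]
tool_rot: [[-1.0, 0.003, 0.026], [-0.026, 0.002, -1.0], [-0.003, -1.0, -0.002]]
wrist_force: [-0.1, -0.4, -0.8]
width: 0.766
```

>>> drive_tool:
  commands:
    - {"offset": [0, 0, 0], "twist": [0, 0, 0]}
    - {"offset": [0, 0, 0], "twist": [0, 0, 0]}
    - {"offset": [0, 0, 0], "twist": [0, 0, 0]}
    - {"offset": [0, 0, 0], "twist": [0, 0, 0]}
    - {"offset": [0, 0, 0], "twist": [0, 0, 0]}
  claw: 1

```text
time_s: 16.08
tcp_pos: [533.6, 169.7, 60.4]
tool_rot: [[-1.0, 0.003, 0.026], [-0.026, 0.002, -1.0], [-0.004, -1.0, -0.002]]
wrist_force: [0.1, 0.2, 0.4]
width: 1.0
```

Run:
```python
from h import *
o=arm.get_obs();print(o['tcp_pos'],o['wrist_force'],o['width']);print(twist(want(0,0.026)))
s=arm.grab_frame("side");c=s[180:255,290:390];cv2.imwrite("pics/s13c.png",cv2.resize(c,None,fx=8,fy=8,interpolation=cv2.INTER_CUBIC))
```

```text
[533.62814043 169.74509625  60.38127573] [0.07234615 0.21845895 0.35248937] 1.0000623056686904
[-1.73220040e-03  3.49981220e-03  1.15366069e-05]
```

View pics/s13c.png

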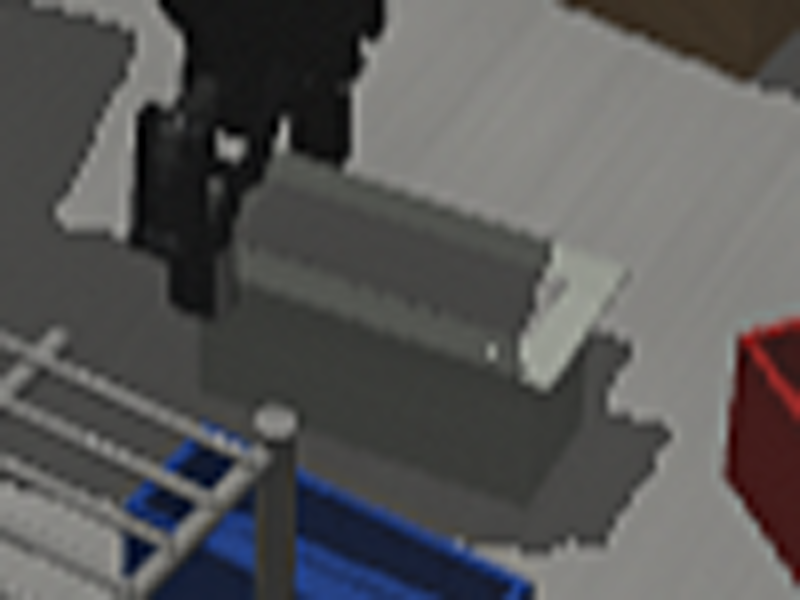

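The lid is let go and lies on the rim. I'll rise straight up, then move back out of view and measure.

>>> drive_tool:
  commands:
    - {"offset": [0, 0, 0.6], "twist": [0, 0, 0]}
    - {"offset": [0, 0, 1.2], "twist": [0, 0, 0]}
    - {"offset": [0, 0, 2], "twist": [0, 0, 0]}
    - {"offset": [0, 0, 2.5], "twist": [0, 0, 0]}
    - {"offset": [0, 0, 2.5], "twist": [0, 0, 0]}
    - {"offset": [0, 0, 2], "twist": [0, 0, 0]}
    - {"offset": [-2.5, 0, 1], "twist": [0, 0, 0]}
    - {"offset": [-3, 0, 0], "twist": [0, 0, 0]}
    - {"offset": [-3, 0, 0], "twist": [0, 0, 0]}
    - {"offset": [-3, 0, 0], "twist": [0, 0, 0]}
    - {"offset": [-3, 0, 0], "twist": [0, 0, 0]}
    - {"offset": [0, 0, 0], "twist": [0, 0, 0]}

```text
time_s: 17.13
tcp_pos: [382.4, 168.7, 194.3]
tool_rot: [[-1.0, 0.011, 0.024], [-0.024, 0.004, -1.0], [-0.011, -1.0, -0.004]]
wrist_force: [-0.2, 0.3, 0.9]
width: 1.002
```

Run:
```python
from h import *
o=arm.get_obs();print(o['tcp_pos'],o['wrist_force'],o['width'])
s=arm.grab_frame("side");cv2.imwrite("pics/s14.png",s);c=s[180:255,290:390];cv2.imwrite("pics/s14c.png",cv2.resize(c,None,fx=8,fy=8,interpolation=cv2.INTER_CUBIC))
s=arm.grab_frame("top");cv2.imwrite("pics/t14.png",s);c=s[240:325,205:295];cv2.imwrite("pics/t14c.png",cv2.resize(c,None,fx=7,fy=7,interpolation=cv2.INTER_CUBIC))
```

```text
[382.39352737 168.67520638 194.28633121] [-0.218583    0.30844044  0.90965713] 1.0022520081698114
```

View pics/s14c.png

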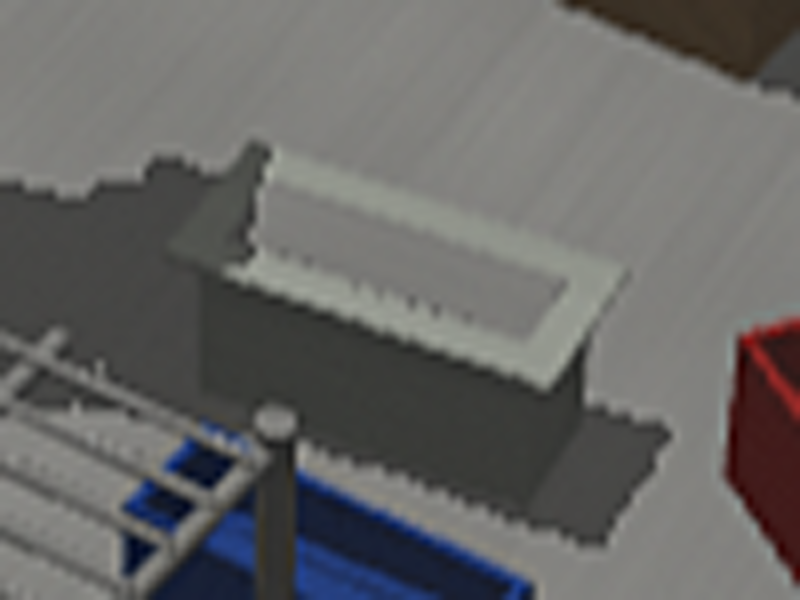

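View pics/t14c.png

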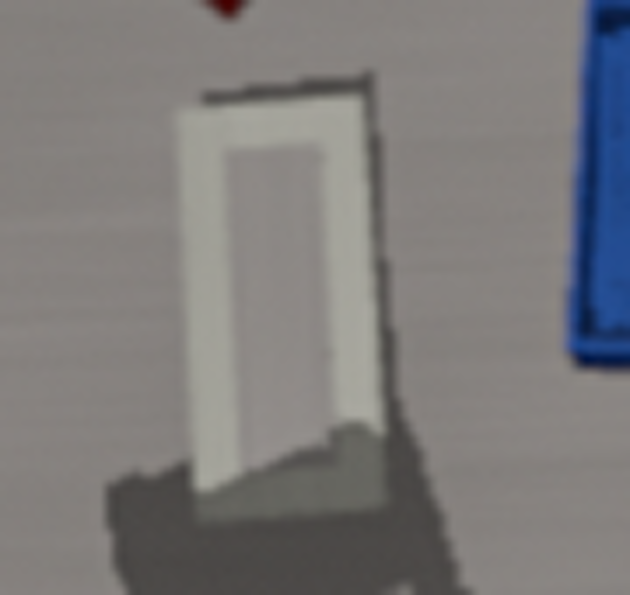

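Run:
```python
from m import *
np.set_printoptions(precision=3,suppress=True)
k=lambda x,y:cc(x,y,7,205,240); m=lambda x,y:cc(x,y,8,290,180)
T=[("top",1,1,*k(177,109)),("top",1,-1,*k(363,94)),("top",-1,-1,*k(387,507)),("top",-1,1,*k(195,523))]
S=[("side",-1,-1,*m(167,249)),("side",-1,1,*m(255,139)),("side",1,1,*m(631,267)),("side",1,-1,*m(547,389))]
for n,o in(("T",T),("S",S),("TS",T+S)):
    r=fit(o,150,68,73,[588,168,.03]);print(n,r[0],abs(r[1]).max())
# box shift: compare lower side-face patch before/after
a=cv2.imread("pics/side0.png");b=cv2.imread("pics/s14.png")
h=np.hstack([cv2.resize(i[205:250,308:372],None,fx=6,fy=6,interpolation=cv2.INTER_CUBIC) for i in(a,b)]);cv2.imwrite("pics/cmp.png",h)
```

```text
T [589.191 171.774   0.031] 0.21684637232920068
S [589.281 170.002   0.019] 0.28932837653815113
TS [589.099 171.23    0.027] 0.5576757900406051
```

View pics/cmp.png

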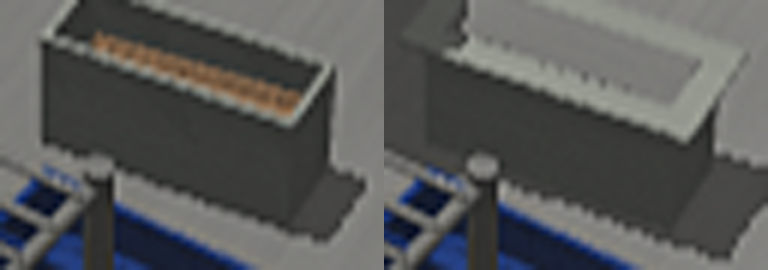

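The lid sits about 1 to 2 mm off centre along the length and about 1 mm across, square within 0.003 rad, in both cameras. The box's edges are on the same pixels as at the start. Handing in.

```bash
python3 -c "
from bench import arm
print(arm.job_done())"
```

```text
the job is handed in; nothing more can be done
None
```

The lid is on the box, lying flat on the rim, square and close to centred. I handed the job in at about 17 s of the 61 s allowed; no verdict is reported.

- **What I did:** I pressed the shut fingertips on the lid with 5–8 N while drawing it, until its near end stuck out about 36 mm, a little short of the 4 cm asked. I then gripped that end by its sides, lifted it and drew it clear of the deck. I carried it over, lowered it until it touched the rim (about 15 N), opened the jaws and backed off.
- **Last checks:** The top camera puts the lid +1.8 mm along the length and +1.4 mm across from the box's centre; the side camera says +0.8 and +0.9 mm. The angle to the box is under 0.005 rad in both. The box's edges sit on the same side-view pixels as at the start. The gripper was open and nowhere near the lid.
- **Disagreements and scares:**
  - The two cameras differ by 1–2 mm in absolute position, so I compared lid and box within each view.
  - Joint 6 read -2.552 once, at its -2.55 limit. I undid that straight away with a half turn of the tool; nothing was reported, but I can't rule out that it counts.
  - The first touch on the lid reached 18.7 N before I eased off.
- **Not measured:** I didn't re-measure the can, carton or jar at the end. The arm never went near them.

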